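# Clear the fabric-painting table after class

### The job

Class is over, so put the painting things away. Stand the large paint bottle in the wide bay of the wooden carrier and the small bottle in its narrow bay, lay the two brushes flat in the brush tray, one in each lane and lengthwise, and lay the hand roller flat inside the deep steel pan. Keep the bottles upright, set everything down rather than dropping it, and leave the rinse cup and the roll of tape where they are.

Things in the scene. Friction and masses are not known exactly. Their poses are not given: they have to be found in the camera images.
- bottle_large_center (a point): large squeeze bottle of paint, white plastic with black flip cap, standing upright: 150 mm tall, round body 55 mm in diameter up to 106 mm above its foot, then a shoulder and a cap about 30 mm wide; 0.18 to 0.38 kg. Point: its centre, 75 mm above its foot; z up along the bottle.
- bottle_small_center (a point): small squeeze bottle of paint, same white plastic and black cap, standing upright: 116 mm tall, round body 40 mm in diameter up to 82 mm above its foot; 0.08 to 0.16 kg. Point: its centre, 58 mm above its foot; z up along the bottle.
- brush_flat_center (a point): flat paint brush lying on its flat side, 175 mm long: round tapered wooden handle (12 to 13 mm thick at this point), steel ferrule 22 mm wide, dark bristles 25 mm wide and 12 mm thick; 45 g. Point: the middle of its length, on the handle, 6.5 mm above what it lies on; x along the brush towards the bristle end, z up.
- brush_wide_center (a point): wide priming brush lying on its flat side, 175 mm long: flat wooden handle (21 mm wide, 11 mm thick at this point), steel ferrule 41 mm wide, dark bristles 40 mm wide and 12 mm thick; 65 g. Point: the middle of its length, on the handle, 6 mm above what it lies on; x along the brush towards the bristle end, z up.
- roller_grip (a point): hand roller lying level: black rubber drum 32 mm in diameter and 74 mm long that turns freely in a steel fork 90 mm wide, and a round wooden handle; 158 mm long over all; 135 g. Point: on the handle where it is 22 mm thick, near the balance point, 13 mm above what the roller lies on; x along the handle towards the drum (the drum's far side is 76 mm from this point at +x, the handle's end 82 mm at -x), z up.
- carrier: low plywood bottle carrier, fixed, 170 mm (own x) by 100 mm (own y), 40 mm high, walls and floor 8 mm thick, open on top, split by one cross wall into two bays 84 mm deep along y: the wide bay (84 mm along x, centre at own x = -35 mm, y = 0) and the narrow bay (62 mm along x, centre at own x = +46 mm, y = 0). Bay floors are 8 mm above the table. Origin: centre of its underside, on the table; z up.
- brush_tray: shallow grey plastic brush tray, fixed, 210 mm (own x) by 150 mm (own y), 20 mm high, walls and floor 3 mm thick, with one low rib (14 mm high above the table, 3 mm thick) along own x through the middle: it makes two lanes 204 mm long and 70 mm wide, centred at own y = -36 and +36 mm. Origin: centre of its underside, on the table; z up.
- pan: deep stainless steel pan with rolled rim, fixed, 220 mm (own x) by 150 mm (own y), 49 mm high to the top of the rim, walls and floor 3 mm thick, open on top and undivided. Origin: centre of its underside, on the table; z up.
- rinse_cup: white ceramic rinse cup, empty, 74 mm across the rim and 88 mm tall, loose; not to be moved. Origin: centre of its underside.
- tape: roll of masking tape lying flat, loose, 84 mm in diameter, 24 mm high, with an open middle 64 mm wide; not to be moved. Origin: centre of its underside.
Not all that is in view belongs to the job. There is more than one size of the part that bears brush_flat_center; the job needs the smallest.

How it is judged:
By the outcome, as a careful person would: the job done as asked, in the order asked, and still so for the second after the job is handed in, with the robot touching nothing.
It also fails if it takes over 138 s, if anything falls off the work surface, if the arm or the gripper's body presses on something with over 40 N, if the wrist force passes 120 N, or if a joint passes its speed limit or range.

### The arm

A 6-joint arm with a two-finger parallel gripper is mounted at the origin on the work surface. World frame = base frame: x ahead of the robot, y to its left, z up, the work surface at z = 0. Lengths are in mm, angles in rad, forces in N, time in s.
With the tool pointing down it reaches from about 275 to 1000 mm from the base axis. Payload 8.4 kg.
Tool frame: the origin (TCP) lies midway between the tips of the shut fingers; the grasp point (between the pads) lies 19 mm behind it; z points along the fingers, y is the line along which they close (so a half turn about z gives the same grasp; the last joint's range is limited). The gripper opens to 85 mm and grips with 20 to 120 N. Pads are 22 mm wide; open, the fingers measure 114 mm over their backs; the gripper's body (76 mm by 85 mm) begins 54 mm behind the grasp point. The pads swing forward as they close: fully open they stand 13 mm farther back than shut.
Start: joints at [-1.271, 0.353, 1.633, -0, 1.155, -0.002], TCP at [185.773, -596.755, 231.281] pointing down, gripper open.
Joint ranges: [-2.63, 2.63], [-0.92, 2.1], [0.06, 2.66], [-1.3, 4.44], [0, 2.69], [-3.02, 3.02]. Speed limits (rad/s): [2.22, 2.22, 2.79, 3.14, 3.14, 3.14].

### API

Orientations are given as [roll, pitch, yaw] about the fixed x, y, z axes, in that order (R = Rz(yaw) Ry(pitch) Rx(roll)).
In Python, from rig import telemetry, optics, r gives the robot as it stands.
- The arm moves only by the tool play_rows, never from a script. Its arguments are lists of equal length, an entry for each row: "dp": the shift along the tool's x, y, z in units of 40 mm (1.0 is 40 mm), a list of three; "rot": the turn, a rotation vector about the tool's x, y, z in units of 6 degrees (1.0 is 6 degrees), a list of three. In form: {"dp": [[tx, ty, tz], ...], "rot": [[ax, ay, az], ...]}. A call has 1 to 5 rows; each row is the pose to reach, as a shift and turn from the pose commanded when the call began, along the tool's axes at that moment; what a row does not reach only later rows make up. A row lasts 1/12 s, in which the tool goes at most 41.7 mm and 7.16 degrees, less where a joint would pass 70% of its speed; a pose out of reach is approached as far as the arm can. A call with a gripper value outside its range is refused whole. "fingers" is the opening, from 0 (shut) to 1 (fully open), set as the call begins (left out, the last holds). The fingers move at their own pace and stop on an object; "grip_force" is the grip in N (left out, the last holds). Time passes only in rows, so rows that repeat a pose let the fingers close. It gives the time, the measured TCP pose, the force, the opening and the grip force at its end, in the units of the state.
- telemetry.sense(): the state, without advancing time (a new reading comes with each control period).
- optics.grab_frame(name): name is "scene" or "top" or "wrist"; returns a dict with "color" (400x640x3 uint8, red, green, blue), "mtx" (3x3 intrinsics, pixels), "R" (3x3) and "t" (3): a world point X has camera coordinates R X + t; the wrist camera has in their place "mount" (4x4, takes a point from camera to tool coordinates, whose origin is the TCP and whose axes are the flange's). Camera axes: x right, y down, z forward; pixel columns grow to the right and rows downward; lengths in mm; the calibration is good to about 2 mm. A picture is of the moment at which its call begins: read the wrist's pose just before it. There is no depth.
- r.sign_off(): hands the job in; it is judged then, once.
The state is a dict: "clock": time; "qpos": joint angles; "qvel": joint speeds; "joint_efforts": joint torques, N m; "eef_pos": TCP position; "tcp_rot": TCP orientation; "contact_force": force on the tool from outside, world axes, zero at the start; "wrist_torque": the same for the moment, N m; "opening": opening from 0.0 (shut) to 1.0 (fully open); "grasp_force": force on a finger pad.
Only numpy, scipy, OpenCV 4.12 (cv2) and the standard library are available. Lean on these libraries where they do the work, as an engineer would, in place of code of your own. Each camera call takes 0.05 s, during which the arm holds its last target. There are 200 camera calls.

## Working session

There is one attempt and no reset: what is moved stays moved. The work goes in short steps, Python scripts to look and compute and a tool call to move; the robot and the scene stay as the last step left them, time stands still between calls to the robot, and variables do not carry over. Pictures are saved under pics/ and viewed, at most 16 in all, crops included, and the job is handed in when it is done.

Besides the shell and the picture viewer there is one more tool, called as name(argument=value, ...), one argument or row to a line, values as JSON. play_rows: Moves the arm, as the interface text tells. Its arguments: {"type":"object","properties":{"dp":{"type":"array"},"rot":{"type":"array"},"fingers":{"type":"number"},"grip_force":{"type":"number"}},"required":["dp","rot"]}

```bash
ls; mkdir -p pics
python3 - <<'E'
from rig import telemetry, optics, r
import cv2,pickle
print(telemetry.sense())
for n in ("scene","top"):
    f=optics.grab_frame(n); pickle.dump(f,open(n+".pkl","wb")); cv2.imwrite(f"pics/{n}0.png",f["color"][:,:,::-1])
    print(n,f["mtx"],f["R"],f["t"])
E
```

```text
pics
{'clock': 0.0, 'qpos': array([-1.27137667e+00,  3.53650555e-01,  1.63412907e+00, -6.21214208e-06,
        1.15521861e+00, -2.40629885e-03]), 'qvel': array([-0.00022191, -0.00160502, -0.00010388,  0.00188551,  0.0003397 ,
        0.00010251]), 'joint_efforts': array([-2.93972858e-03, -6.05258131e+01, -3.42070270e+01, -2.01999760e-04,
        9.50241432e-03,  2.65224941e-05]), 'eef_pos': array([ 185.64295963, -596.2904409 ,  230.56235281]), 'tcp_rot': array([-3.14018706e+00,  2.29758380e-06,  3.01828472e-01]), 'contact_force': array([ 0.1024434 , -0.59838729, -0.44367516]), 'wrist_torque': array([-0.02679971, -0.02830909, -0.02530632]), 'grasp_force': 0.0, 'opening': 0.9993627663276159}
scene [[451.84035047   0.         315.581017  ]
 [  0.         451.84035047 197.0175083 ]
 [  0.           0.           1.        ]] [[-0.76270627  0.6466082  -0.01330356]
 [ 0.49253852  0.56739647 -0.65989927]
 [-0.41914788 -0.50986183 -0.75123629]] [ 413.81977844  -51.6831766  1639.9585647 ]
top [[505.06783652   0.         313.85367765]
 [  0.         505.06783652 200.4842008 ]
 [  0.           0.           1.        ]] [[-0.01406871 -0.99981662  0.01299222]
 [-0.98990528  0.01209423 -0.14121355]
 [ 0.14103052 -0.01484776 -0.9898939 ]] [-147.93922512  436.0071359  1531.88287171]
```

View pics/top0.png

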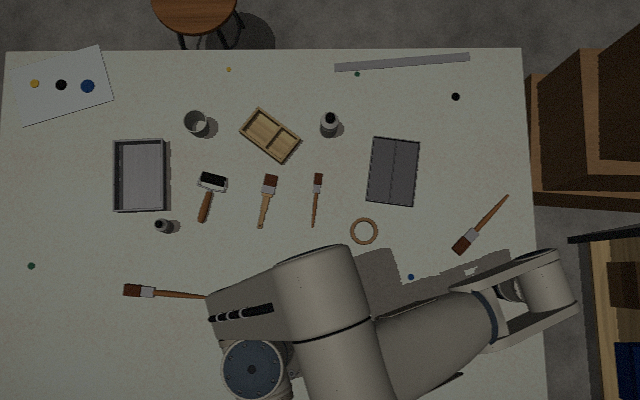

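View pics/scene0.png

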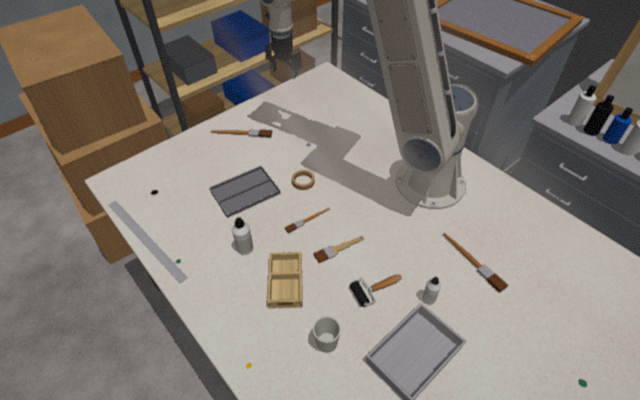

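The top view shows the pan (140,175), cup (195,123), carrier (270,135), large bottle (330,122), small bottle (163,226), roller (210,195), wide brush (267,200), tray (393,171) and tape (364,231). Three brushes could be the flat one: (316,200), (480,225) and (165,292). The one at (316,200) looks shortest. I'll measure all three and confirm with a crop.

```bash
cat > h.py <<'E'
import numpy as np,cv2,pickle
from scipy.spatial.transform import Rotation as Ro
def onplane(f,uv,z):
    "pixels (n,2) -> world points on plane z; f has R,t"
    uv=np.atleast_2d(np.float64(uv)); d=np.c_[uv,np.ones(len(uv))]@np.linalg.inv(f["mtx"]).T@f["R"]
    c=-f["R"].T@f["t"]; return c+d*((z-c[2])/d[:,2])[:,None]
def proj(f,X):
    p=(np.atleast_2d(X)@f["R"].T+f["t"])@f["mtx"].T; return p[:,:2]/p[:,2:]
def wrist(name=None):
    "wrist frame with R,t filled in from the present pose"
    from rig import telemetry,optics
    s=telemetry.sense(); f=optics.grab_frame("wrist")
    T=np.eye(4); T[:3,:3]=Ro.from_euler("xyz",s["tcp_rot"]).as_matrix(); T[:3,3]=s["eef_pos"]
    C=np.linalg.inv(T@f["mount"]); f["R"]=C[:3,:3]; f["t"]=C[:3,3]
    if name: cv2.imwrite(f"pics/{name}.png",f["color"][:,:,::-1]); pickle.dump(f,open(name+".pkl","wb"))
    return f,s
def rel(s,target,yaw):
    "shift in tool axes (units of 40mm), turn about tool z in units of 6deg, tool pointing down"
    R=Ro.from_euler("xyz",s["tcp_rot"]); dp=R.inv().apply(np.array(target)-s["eef_pos"])/40
    rv=(R.inv()*Ro.from_euler("xyz",[np.pi,0,yaw])).as_rotvec(degrees=True)/6
    return dp.round(3),rv.round(2)
E
python3 - <<'E'
from h import *
f=pickle.load(open("top.pkl","rb")); g=pickle.load(open("scene.pkl","rb"))
img=f["color"]; hsv=cv2.cvtColor(img,cv2.COLOR_RGB2HSV)
cv2.imwrite("pics/topcrop.png",cv2.resize(img[90:250,100:440,::-1],None,fx=2.35,fy=2.35,interpolation=cv2.INTER_CUBIC))
m=((hsv[...,1]>70)&(np.arange(400)[:,None]>95)&(np.arange(640)<520)).astype(np.uint8)
m=cv2.morphologyEx(m,cv2.MORPH_CLOSE,np.ones((3,3)))
for c in cv2.findContours(m,0,1)[0]:
    if cv2.contourArea(c)<25: continue
    r=cv2.minAreaRect(c); b=cv2.boxPoints(r); w=onplane(f,b,6); e=np.linalg.norm(np.diff(w[:3],axis=0),axis=1)
    print("sat",np.round(r[0]),w.mean(0).round(),e.round(), )
E
```

```text
sat [247. 395.] [-144.   52.    6.] [23. 66.]
sat [242. 385.] [-116.   68.    6.] [17. 30.]
sat [271. 377.] [-95. -17.   6.] [114.  49.]
sat [310. 339.] [  13. -135.    6.] [108.   8.]
sat [234. 314.] [92. 95.  6.] [27. 24.]
sat [395. 311.] [  92. -396.    6.] [67. 10.]
sat [257. 310.] [102.  23.   6.] [93. 26.]
sat [417. 303.] [ 117. -467.    6.] [60. 12.]
sat [487. 315.] [  78. -680.    6.] [ 41. 164.]
sat [179. 295.] [152. 262.   6.] [ 18. 160.]
sat [498. 292.] [ 145. -717.    6.] [12. 46.]
sat [132. 290.] [169. 406.   6.] [36. 53.]
sat [461. 246.] [ 290. -611.    6.] [52. 37.]
sat [364. 231.] [ 340. -308.    6.] [85. 81.]
sat [492. 212.] [ 393. -714.    6.] [156.  18.]
sat [265. 211.] [407.   1.   6.] [113.  33.]
sat [314. 210.] [ 409. -154.    6.] [112.  11.]
sat [205. 207.] [422. 189.   6.] [101.  25.]
sat [270. 180.] [505. -18.   6.] [35. 39.]
sat [318. 178.] [ 508. -168.    6.] [36. 23.]
sat [213. 179.] [511. 164.   6.] [30. 75.]
sat [330. 118.] [ 707. -210.    6.] [26. 30.]
sat [269. 135.] [652. -15.   6.] [107. 182.]
```

View pics/topcrop.png

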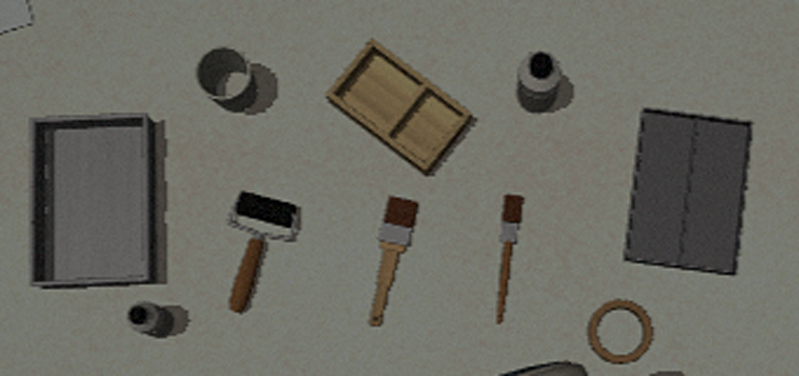

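Candidates: (316,200) has bristles 23 mm wide and is about 175 mm long. (480,225) and (165,292) have bristles about 37 mm wide and are over 200 mm long. The smallest, (316,200), is the flat brush for the job. The crop confirms it, with a thin round handle and a 22 mm ferrule. The carrier's wide bay is its upper-left one. Next I'll turn the corners into poses.

Run:
```python
from h import *
f=pickle.load(open("top.pkl","rb")); g=pickle.load(open("scene.pkl","rb"))
C=lambda a:np.array(a)/2.35+[100,90]
for n,a,z in [("carrier",[(372,40),(474,117),(430,174),(328,97)],40),("tray",[(641,109),(751,121),(737,273),(625,261)],20),("pan",[(31,117),(152,115),(153,286),(31,287)],49)]:
    w=onplane(f,C(a),z); d=np.diff(np.r_[w,w[:1]],axis=0)
    print(n,w.mean(0).round(),np.linalg.norm(d,axis=1).round(),np.degrees(np.arctan2(d[:,1],d[:,0])).round(1))
for n,a,z in [("L",(541,65),150),("S",(138,316),116)]:
    w=onplane(f,C(a),z); print(n,w.round(), "scene px cap,foot",proj(g,np.r_[w,w*[1,1,0]]).round())
P=[("flat",(513,196),(499,322)),("wide",(405,198),(376,324)),("roller",(268,208),(238,309))]
for n,a,b in P:
    w=onplane(f,C([a,b]),6 if n!="roller" else 13); d=w[0]-w[1]; print(n,w.round(),np.linalg.norm(d).round(),np.degrees(np.arctan2(d[1],d[0])).round(1),w.mean(0).round())
print("cup rim",onplane(f,C((224,73)),88).round())
```

```text
carrier [640. -21.  40.] [174.  97. 172.  98.] [-128.4  142.5   51.8  -36.8]
tray [ 527. -405.   20.] [150. 209. 150. 209.] [-97.  172.4  83.1  -7.6]
pan [516. 382.  49.] [159. 228. 157. 226.] [ -89.6 -178.1   89.8    2.4]
L [[ 662. -203.  150.]] scene px cap,foot [[241. 217.]
 [247. 246.]]
S [[357. 298. 116.]] scene px cap,foot [[436. 275.]
 [428. 296.]]
flat [[ 524. -169.    6.]
 [ 354. -148.    6.]] 172.0 -7.1 [ 439. -159.    6.]
wide [[523. -24.   6.]
 [353.  15.   6.]] 174.0 -12.9 [438.  -4.   6.]
roller [[510. 159.  13.]
 [375. 197.  13.]] 140.0 -15.6 [443. 178.  13.]
cup rim [[675. 204.  88.]]
```

Run:
```python
from h import *
from rig import telemetry
print(rel(telemetry.sense(),[655,-203,240],np.radians(52)))
print(pickle and __import__('rig').optics.grab_frame("wrist")["mount"].round(3))
```

```text
(array([14.126, -5.902, -0.226]), array([-0.01, -0.  , -5.78]))
[[  -0.      -0.959   -0.284   71.039]
 [   1.      -0.      -0.      -0.531]
 [   0.      -0.284    0.959 -143.791]
 [   0.       0.       0.       1.   ]]
```

play_rows(
  dp=[
    [0.7,-0.3,0],
    [1.5,-0.6,0],
    [2.3,-0.95,0],
    [3.1,-1.3,0],
    [3.9,-1.6,0],
  ],
  rot=[
    [0,0,0],
    [0,0,0],
    [0,0,0],
    [0,0,0],
    [0,0,0],
  ],
)

```text
clock: 0.57
eef_pos: [316.4, -487.8, 231.0]
tcp_rot: [-3.141, 0.0, 0.301]
contact_force: [-0.2, -0.5, -0.3]
opening: 1.001
grasp_force: 0.0
```

play_rows(
  dp=[
    [0.8,-0.35,0],
    [1.6,-0.7,0],
    [2.4,-1.0,0],
    [3.2,-1.35,0],
    [4.0,-1.65,0],
  ],
  rot=[
    [0,0,0],
    [0,0,0],
    [0,0,0],
    [0,0,0],
    [0,0,0],
  ],
)

```text
clock: 0.98
eef_pos: [449.7, -377.1, 231.1]
tcp_rot: [-3.141, 0.0, 0.302]
contact_force: [1.7, -0.3, 0.7]
opening: 1.004
grasp_force: 0.0
```

play_rows(
  dp=[
    [0.8,-0.35,0],
    [1.6,-0.7,0],
    [2.4,-1.0,0],
    [3.2,-1.35,0],
    [4.0,-1.65,-0.2],
  ],
  rot=[
    [0,0,0],
    [0,0,0],
    [0,0,0],
    [0,0,0],
    [0,0,0],
  ],
)

```text
clock: 1.4
eef_pos: [582.2, -266.2, 237.7]
tcp_rot: [-3.14, 0.002, 0.302]
contact_force: [0.6, -0.6, -0.3]
opening: 1.0
grasp_force: 0.0
```

play_rows(
  dp=[
    [0.6,-0.3,0],
    [1.2,-0.6,0],
    [1.8,-0.8,0],
    [2.2,-1.0,0],
    [2.2,-1.0,0],
  ],
  rot=[
    [0,0,-1.1],
    [0,0,-2.3],
    [0,0,-3.5],
    [0,0,-4.7],
    [0,0,-5.8],
  ],
)

```text
clock: 1.82
eef_pos: [656.4, -201.0, 238.7]
tcp_rot: [-3.141, -0.001, 0.918]
contact_force: [-1.5, 0.4, 0.2]
opening: 1.001
grasp_force: 0.0
```

Run:
```python
from h import *
f,s=wrist("w1"); print(s["clock"],s["eef_pos"],s["tcp_rot"],s["qpos"])
print(proj(f,[[662,-203,150],[662,-203,0],[662,6,40],[611,-57,40]]).round())
print(rel(s,[662,-203,240],np.radians(52)))
```

```text
1.8167 [ 656.39327254 -201.04863952  238.70690994] [-3.14143334e+00 -1.10372506e-03  9.17775778e-01] [-2.99949626e-01  4.41956486e-01  1.48258124e+00  1.16282073e-03
  1.21682298e+00  3.52667896e-01]
[[328. 200.]
 [325. 163.]
 [185. -12.]
 [193.  84.]]
(array([ 0.046,  0.141, -0.032]), array([-0.  , -0.01,  0.1 ]))
```

View pics/w1.png

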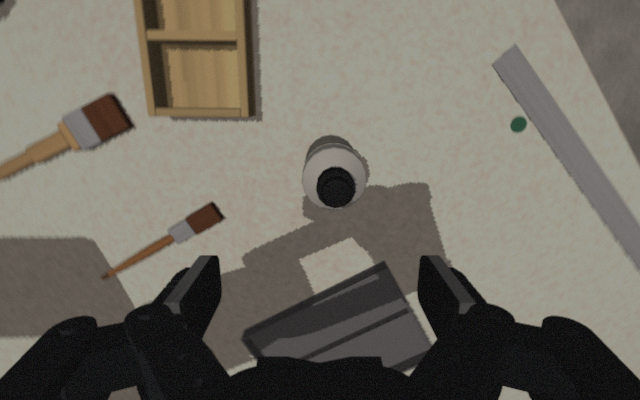

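The wrist view shows the large bottle's cap at (336,187) and its body at (335,175). The carrier's narrow-bay end has corners near (152,116) and (255,116).

Run:
```python
from h import *
f=pickle.load(open("w1.pkl","rb")); top=pickle.load(open("top.pkl","rb"))
print("cap",onplane(f,(336,187),150).round(1))
P=[k["mtx"]@np.c_[k["R"],k["t"]] for k in (f,top)]
for n,a,b in [("cap",(336,187),(330.2,117.7)),("corner",(152,116),(283,163.9)),("corner2",(252,116),(301.7,139.8))]:
    X=cv2.triangulatePoints(P[0],P[1],np.float64(a),np.float64(b)); print(n,(X[:3]/X[3]).ravel().round(1), onplane(f,a,40).round(1))
from rig import telemetry
s=telemetry.sense()
for t in ([664,-204,240],[664,-204,80]): print(rel(s,t,np.radians(52)))
```

```text
cap [[ 672.2 -198.4  150. ]]
cap [ 669.4 -204.4  125. ] [[ 659.6 -224.3   40. ]]
corner [551.9 -56.5  30.3] [[557.8 -54.8  40. ]]
corner2 [ 631.9 -116.4   16.5] [[ 636.7 -115.2   40. ]]
(array([ 0.095,  0.204, -0.035]), array([-0.01, -0.  ,  0.17]))
(array([0.094, 0.206, 3.965]), array([-0.01, -0.  ,  0.17]))
```

play_rows(
  dp=[
    [0.25,0.15,0.2],
    [0.25,0.15,0.4],
    [0.25,0.15,0.4],
  ],
  rot=[
    [0,0,0],
    [0,0,0],
    [0,0,0],
  ],
)

```text
clock: 2.12
eef_pos: [664.1, -199.4, 220.6]
tcp_rot: [-3.139, 0.001, 0.906]
contact_force: [-0.7, 0.6, -0.7]
opening: 1.0
grasp_force: 0.0
```

Run:
```python
from h import *
f,s=wrist("w2"); print(s["clock"],s["eef_pos"],s["tcp_rot"],s["qvel"].round(3),f["mtx"][0,0])
def dark(f,box,th):
    x0,y0,x1,y1=box; gr=cv2.GaussianBlur(cv2.cvtColor(f["color"],cv2.COLOR_RGB2GRAY),(3,3),0)[y0:y1,x0:x1]
    c=max(cv2.findContours((gr<th).astype(np.uint8),0,1)[0],key=cv2.contourArea); (x,y),r=cv2.minEnclosingCircle(c)
    return np.array([x+x0,y+y0]),r,cv2.contourArea(c)
for th in (30,40):
  p,r,a=dark(f,(270,120,400,250),th); print(p,r,a,onplane(f,p,150).round(1))
t=pickle.load(open("top.pkl","rb"))
for th in (25,35):
  p,r,a=dark(t,(315,105,345,130),th); print(p,r,a,onplane(t,p,150).round(1))
g=pickle.load(open("scene.pkl","rb"))
p,r,a=dark(g,(225,210,255,235),35); print(p,r,a,onplane(g,p,140).round(1))
```

```text
2.1167 [ 664.07991912 -199.3723339   220.6281682 ] [-3.13853428e+00  1.22184995e-03  9.06065167e-01] [-0.009 -0.016 -0.002 -0.001  0.028 -0.017] 335.05872972389324
[330.03053284 200.60305023] 20.993698120117188 1241.5 [[ 673.  -197.7  150. ]]
[329.5        200.90476227] 21.383716583251953 1294.5 [[ 672.6 -197.6  150. ]]
[330.  117.5] 4.609872341156006 54.0 [[ 662.2 -202.7  150. ]]
[330.  117.5] 4.924529075622559 62.0 [[ 662.2 -202.7  150. ]]
[239.         222.71428585] 3.8466460704803467 33.5 [[ 674.4 -196.   140. ]]
```

Scene gives (674,-196) and wrist (673,-198), while top sits about (10,4) mm short. The carrier corners show the same offset, so I'll trust the wrist view and shift top estimates by (+10,+4). Now the large bottle.

play_rows(
  dp=[
    [0.17,0.15,0.2],
    [0.17,0.15,0.9],
    [0.17,0.15,1.7],
    [0.17,0.15,2.4],
    [0.17,0.15,2.8],
  ],
  rot=[
    [0,0,0],
    [0,0,0],
    [0,0,0],
    [0,0,0],
    [0,0,0],
  ],
)

```text
clock: 2.58
eef_pos: [672.5, -197.7, 107.5]
tcp_rot: [-3.138, 0.001, 0.908]
contact_force: [-1.4, 0.2, 0.8]
opening: 1.0
grasp_force: 0.0
```

play_rows(
  dp=[
    [0,0,0.3],
    [0,0,0.6],
    [0,0,0.72],
    [0,0,0.72],
  ],
  rot=[
    [0,0,0],
    [0,0,0],
    [0,0,0],
    [0,0,0],
  ],
)

```text
clock: 2.92
eef_pos: [673.7, -197.9, 81.6]
tcp_rot: [-3.141, 0.0, 0.909]
contact_force: [-0.9, 0.4, 0.1]
opening: 1.001
grasp_force: 0.0
```

play_rows(
  dp=[
    [0,0,0],
    [0,0,0],
    [0,0,0],
    [0,0,0],
    [0,0,0],
  ],
  rot=[
    [0,0,0],
    [0,0,0],
    [0,0,0],
    [0,0,0],
    [0,0,0],
  ],
  fingers=0.4,
  grip_force=40,
)

```text
clock: 3.33
eef_pos: [674.7, -198.1, 84.2]
tcp_rot: [3.14, -0.001, 0.909]
contact_force: [-1.4, 1.0, 6.0]
opening: 0.627
grasp_force: 42.3
```

play_rows(
  dp=[
    [0,0,0],
    [0,0,0],
    [0,0,0],
    [0,0,0],
    [0,0,0],
  ],
  rot=[
    [0,0,0],
    [0,0,0],
    [0,0,0],
    [0,0,0],
    [0,0,0],
  ],
)

```text
clock: 3.75
eef_pos: [674.7, -198.1, 84.2]
tcp_rot: [3.14, -0.001, 0.909]
contact_force: [-1.4, 0.9, 5.5]
opening: 0.625
grasp_force: 42.3
```

play_rows(
  dp=[
    [0,0,-0.3],
    [0,0,-0.8],
    [0,0,-1.4],
    [0,0,-1.8],
    [0,0,-1.8],
  ],
  rot=[
    [0,0,0],
    [0,0,0],
    [0,0,0],
    [0,0,0],
    [0,0,0],
  ],
)

```text
clock: 4.17
eef_pos: [676.1, -198.5, 159.3]
tcp_rot: [3.136, -0.002, 0.909]
contact_force: [0.3, 0.1, -3.2]
opening: 0.626
grasp_force: 43.8
```

play_rows(
  dp=[
    [0.3,-0.24,0],
    [0.8,-0.65,0],
    [1.4,-1.1,0],
    [2.05,-1.65,0],
    [2.6,-2.1,0],
  ],
  rot=[
    [0,0,0],
    [0,0,0],
    [0,0,0],
    [0,0,0],
    [0,0,0],
  ],
)

```text
clock: 4.58
eef_pos: [670.2, -61.9, 153.1]
tcp_rot: [-3.139, 0.001, 0.909]
contact_force: [0.1, -0.2, -5.1]
opening: 0.628
grasp_force: 43.7
```

play_rows(
  dp=[
    [0.6,-0.45,0],
    [1.0,-0.8,0],
    [1.3,-1.05,0],
    [1.45,-1.18,0],
    [1.45,-1.18,0],
  ],
  rot=[
    [0,0,0],
    [0,0,0],
    [0,0,0],
    [0,0,0],
    [0,0,0],
  ],
)

```text
clock: 5.0
eef_pos: [669.4, 12.1, 153.8]
tcp_rot: [-3.141, 0.001, 0.911]
contact_force: [0.3, 0.1, -2.9]
opening: 0.622
grasp_force: 43.7
```

Run:
```python
from h import *
f,s=wrist("w3"); print(s["clock"],s["eef_pos"],s["tcp_rot"],s["qpos"].round(2),s["contact_force"],s["opening"])
print(rel(s,[670,10.3,93],s["tcp_rot"][2]))
```

```text
5.0 [669.40264718  12.0600835  153.80810727] [-3.14061303e+00  5.48370427e-04  9.10884983e-01] [0.02 0.5  1.6  0.   1.05 0.68] [ 0.28160214  0.05884257 -2.88315236] 0.6215658818710653
(array([-0.025,  0.04 ,  1.52 ]), array([-0.01,  0.01, -0.  ]))
```

View pics/w3.png

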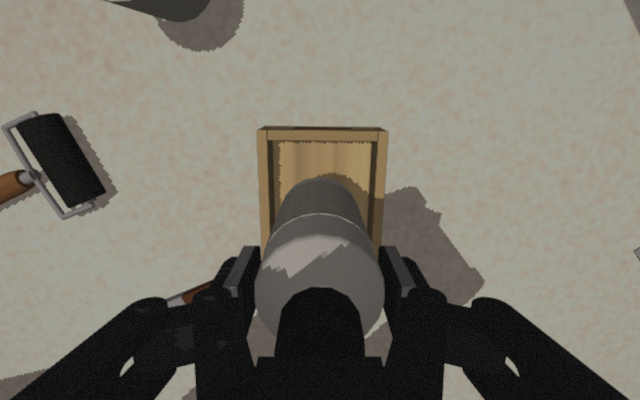

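The bottle hangs over the wide bay. The bay's far rim is at row 133, columns 258 to 387, with the foot about centred in it. Lowering.

play_rows(
  dp=[
    [-0.02,0.04,0.3],
    [-0.02,0.04,0.7],
    [-0.02,0.04,1.0],
    [-0.02,0.04,1.2],
    [-0.02,0.04,1.3],
  ],
  rot=[
    [0,0,0],
    [0,0,0],
    [0,0,0],
    [0,0,0],
    [0,0,0],
  ],
)

```text
clock: 5.47
eef_pos: [669.6, 7.9, 100.3]
tcp_rot: [-3.139, 0.002, 0.908]
contact_force: [-0.3, 0.7, -3.8]
opening: 0.624
grasp_force: 43.7
```

play_rows(
  dp=[
    [0,0,0.02],
    [0,0,0.05],
    [0,0,0.07],
    [0,0,0.1],
    [0,0,0.1],
  ],
  rot=[
    [0,0,0],
    [0,0,0],
    [0,0,0],
    [0,0,0],
    [0,0,0],
  ],
)

```text
clock: 5.88
eef_pos: [671.0, 9.0, 98.8]
tcp_rot: [3.141, -0.0, 0.909]
contact_force: [0.1, -0.0, -3.6]
opening: 0.625
grasp_force: 43.7
```

play_rows(
  dp=[
    [0,0,0.03],
    [0,0,0.06],
    [0,0,0.09],
    [0,0,0.12],
    [0,0,0.12],
  ],
  rot=[
    [0,0,0],
    [0,0,0],
    [0,0,0],
    [0,0,0],
    [0,0,0],
  ],
)

```text
clock: 6.3
eef_pos: [670.5, 8.9, 93.4]
tcp_rot: [-3.141, 0.0, 0.909]
contact_force: [0.3, 0.4, -3.0]
opening: 0.626
grasp_force: 43.7
```

play_rows(
  dp=[
    [0,0,0.02],
    [0,0,0.04],
    [0,0,0.04],
  ],
  rot=[
    [0,0,0],
    [0,0,0],
    [0,0,0],
  ],
)

```text
clock: 6.55
eef_pos: [670.8, 9.0, 92.3]
tcp_rot: [3.141, -0.0, 0.909]
contact_force: [-0.6, 0.8, -1.7]
opening: 0.622
grasp_force: 44.0
```

play_rows(
  dp=[
    [0,0,0.03],
    [0,0,0.06],
    [0,0,0.06],
  ],
  rot=[
    [0,0,0],
    [0,0,0],
    [0,0,0],
  ],
)

```text
clock: 6.8
eef_pos: [671.2, 9.2, 92.2]
tcp_rot: [3.141, -0.001, 0.909]
contact_force: [-7.4, 0.9, 17.6]
opening: 0.622
grasp_force: 45.8
```

play_rows(
  dp=[
    [0,0,-0.05],
    [0,0,-0.05],
    [0,0,-0.05],
    [0,0,-0.05],
    [0,0,-0.05],
  ],
  rot=[
    [0,0,0],
    [0,0,0],
    [0,0,0],
    [0,0,0],
    [0,0,0],
  ],
)

```text
clock: 7.22
eef_pos: [671.2, 9.0, 92.2]
tcp_rot: [3.141, -0.001, 0.909]
contact_force: [-2.0, 0.7, 5.5]
opening: 0.623
grasp_force: 44.6
```

play_rows(
  dp=[
    [0,0,0],
    [0,0,0],
    [0,0,0],
    [0,0,0],
    [0,0,0],
  ],
  rot=[
    [0,0,0],
    [0,0,0],
    [0,0,0],
    [0,0,0],
    [0,0,0],
  ],
  fingers=0.95,
)

```text
clock: 7.63
eef_pos: [670.7, 8.9, 91.5]
tcp_rot: [-3.141, 0.0, 0.909]
contact_force: [-0.8, -0.4, -1.0]
opening: 0.949
grasp_force: 0.0
```

play_rows(
  dp=[
    [0,0,-0.2],
    [0,0,-0.8],
    [0,0,-1.6],
    [0,0,-2.5],
    [0,0,-3.4],
  ],
  rot=[
    [0,0,0],
    [0,0,0],
    [0,0,0],
    [0,0,0],
    [0,0,0],
  ],
)

```text
clock: 8.05
eef_pos: [670.3, 8.9, 229.4]
tcp_rot: [-3.141, 0.0, 0.909]
contact_force: [0.3, 0.4, 0.6]
opening: 0.95
grasp_force: 0.0
```

Run:
```python
from h import *
f,s=wrist("w4"); print(s["clock"],s["eef_pos"],s["tcp_rot"],s["opening"])
print("S target",rel(s,[360,300,240],np.radians(52)))
# does cap stand in the bay?
gr=cv2.GaussianBlur(cv2.cvtColor(f["color"],cv2.COLOR_RGB2GRAY),(3,3),0); print(proj(f,[[671,9,158],[671,9,114]]))
```

```text
8.05 [670.26042363   8.91435671 229.38057733] [-3.14102400e+00  4.43319161e-04  9.09143606e-01] 0.9496855068518563
S target (array([  0.976, -10.591,  -0.26 ]), array([-0.01,  0.  ,  0.02]))
[[321.61283467 209.24122159]
 [321.24718029 192.01418262]]
```

View pics/w4.png

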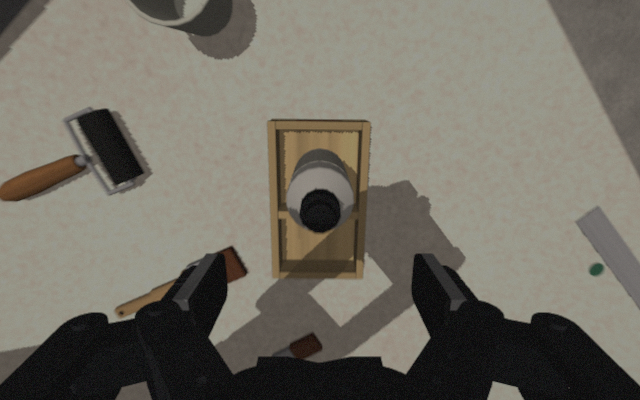

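The large bottle stands in the wide bay, with its cap at (320,210) and the bay inner walls around columns 280 to 362. On to the small bottle.

play_rows(
  dp=[
    [0.1,-0.6,0],
    [0.15,-1.4,0],
    [0.2,-2.2,0],
    [0.3,-3.0,0],
    [0.4,-3.9,0],
  ],
  rot=[
    [0,0,0],
    [0,0,0],
    [0,0,0],
    [0,0,0],
    [0,0,0],
  ],
)

```text
clock: 8.52
eef_pos: [556.7, 117.9, 228.1]
tcp_rot: [3.141, -0.001, 0.908]
contact_force: [-0.6, -0.1, -0.4]
opening: 0.949
grasp_force: 0.0
```

play_rows(
  dp=[
    [0.1,-0.9,0],
    [0.15,-1.8,0],
    [0.2,-2.7,0],
    [0.3,-3.6,0],
    [0.4,-4.4,0],
  ],
  rot=[
    [0,0,0],
    [0,0,0],
    [0,0,0],
    [0,0,0],
    [0,0,0],
  ],
)

```text
clock: 8.93
eef_pos: [426.7, 239.1, 228.2]
tcp_rot: [3.142, -0.001, 0.909]
contact_force: [1.2, 0.2, -0.6]
opening: 0.95
grasp_force: 0.0
```

play_rows(
  dp=[
    [0.1,-0.7,0],
    [0.2,-1.4,0],
    [0.3,-2.0,0],
    [0.3,-2.2,0],
    [0.3,-2.2,0],
  ],
  rot=[
    [0,0,0],
    [0,0,0],
    [0,0,0],
    [0,0,0],
    [0,0,0],
  ],
)

```text
clock: 9.35
eef_pos: [365.4, 302.6, 228.1]
tcp_rot: [-3.142, -0.001, 0.912]
contact_force: [0.2, -0.7, -0.2]
opening: 0.953
grasp_force: 0.0
```

```bash
cat >> h.py <<'E'
def dark(f,box,th):
    x0,y0,x1,y1=box; gr=cv2.GaussianBlur(cv2.cvtColor(f["color"],cv2.COLOR_RGB2GRAY),(3,3),0)[y0:y1,x0:x1]
    c=max(cv2.findContours((gr<th).astype(np.uint8),0,1)[0],key=cv2.contourArea); (x,y),r=cv2.minEnclosingCircle(c)
    return np.array([x+x0,y+y0]),r,cv2.contourArea(c)
E
python3 - <<'E'
from h import *
f4=pickle.load(open("w4.pkl","rb")); w=onplane(f4,[(269,121),(370,121),(365,276),(273,277)],40); print(w.round(), w.mean(0))
u=(w[2]+w[3]-w[0]-w[1])/2; u/=np.linalg.norm(u); print("narrow",w.mean(0)+46*u)
f,s=wrist("w5"); print(s["clock"],s["eef_pos"],s["tcp_rot"],s["opening"])
q=proj(f,[[367,302,116]])[0]; print(q)
x,y=q.astype(int); p,r_,a=dark(f,(x-50,y-50,x+50,y+50),35); X=onplane(f,p,116)[0]; print(p,r_,a,X)
print(rel(s,[X[0],X[1],48],s["tcp_rot"][2]))
E
```

```text
[[ 663.   80.   40.]
 [ 740.   20.   40.]
 [ 638. -114.   40.]
 [ 556.  -52.   40.]] [649.20899746 -16.30458297  40.        ]
narrow [620.82736084 -52.50517278  40.        ]
9.35 [365.35628763 302.60302407 228.07659607] [-3.14156417e+00 -5.46201934e-04  9.11726895e-01] 0.9526764903414701
[322.6309266  193.24702658]
[317.45695496 190.83443832] 12.676581382751465 457.0 [364.97361078 306.0745337  116.        ]
(array([ 0.06 , -0.061,  4.502]), array([-0.  , -0.01,  0.  ]))
```

play_rows(
  dp=[
    [0.06,-0.06,0.3],
    [0.06,-0.06,1.1],
    [0.06,-0.06,2.0],
    [0.06,-0.06,2.9],
    [0.06,-0.06,3.6],
  ],
  rot=[
    [0,0,0],
    [0,0,0],
    [0,0,0],
    [0,0,0],
    [0,0,0],
  ],
)

```text
clock: 9.82
eef_pos: [366.5, 303.5, 81.7]
tcp_rot: [3.141, 0.001, 0.908]
contact_force: [-0.3, 0.1, 0.5]
opening: 0.951
grasp_force: 0.0
```

play_rows(
  dp=[
    [0,0,0.4],
    [0,0,0.7],
    [0,0,0.84],
    [0,0,0.84],
  ],
  rot=[
    [0,0,0],
    [0,0,0],
    [0,0,0],
    [0,0,0],
  ],
)

```text
clock: 10.15
eef_pos: [366.3, 303.9, 49.1]
tcp_rot: [-3.141, 0.002, 0.908]
contact_force: [-0.6, 0.1, -0.2]
opening: 0.952
grasp_force: 0.0
```

play_rows(
  dp=[
    [0,0,0],
    [0,0,0],
    [0,0,0],
    [0,0,0],
    [0,0,0],
  ],
  rot=[
    [0,0,0],
    [0,0,0],
    [0,0,0],
    [0,0,0],
    [0,0,0],
  ],
  fingers=0.25,
  grip_force=30,
)

```text
clock: 10.57
eef_pos: [366.6, 305.6, 51.1]
tcp_rot: [3.141, -0.002, 0.909]
contact_force: [0.1, 0.2, 7.0]
opening: 0.462
grasp_force: 29.8
```

play_rows(
  dp=[
    [0,0,0],
    [0,0,0],
    [0,0,0],
    [0,0,0],
    [0,0,0],
  ],
  rot=[
    [0,0,0],
    [0,0,0],
    [0,0,0],
    [0,0,0],
    [0,0,0],
  ],
)

```text
clock: 10.98
eef_pos: [366.6, 305.6, 51.1]
tcp_rot: [3.141, -0.002, 0.91]
contact_force: [0.4, -0.9, 7.3]
opening: 0.454
grasp_force: 29.8
```

play_rows(
  dp=[
    [0,0,-0.3],
    [0,0,-0.8],
    [0,0,-1.4],
    [0,0,-2.1],
    [0,0,-2.6],
  ],
  rot=[
    [0,0,0],
    [0,0,0],
    [0,0,0],
    [0,0,0],
    [0,0,0],
  ],
)

```text
clock: 11.4
eef_pos: [366.2, 305.4, 156.4]
tcp_rot: [3.141, -0.002, 0.91]
contact_force: [0.3, 0.5, -0.9]
opening: 0.456
grasp_force: 30.8
```

Run:
```python
from h import *
from rig import telemetry
s=telemetry.sense(); print(s["clock"],s["eef_pos"],s["tcp_rot"],s["opening"],s["contact_force"])
print(rel(s,[620.8,-52.5,150],s["tcp_rot"][2]))
```

```text
11.4 [366.22103562 305.35997959 156.36528476] [ 3.14118453e+00 -1.66127377e-03  9.09504195e-01] 0.4563303884804599 [ 0.25792645  0.50334487 -0.90033376]
(array([-3.152, 10.517,  0.158]), array([ 0.  , -0.02, -0.  ]))
```

play_rows(
  dp=[
    [-0.15,0.5,0],
    [-0.35,1.2,0],
    [-0.6,2.0,0],
    [-0.85,2.9,0],
    [-1.15,3.8,0],
  ],
  rot=[
    [0,0,0],
    [0,0,0],
    [0,0,0],
    [0,0,0],
    [0,0,0],
  ],
)

```text
clock: 11.82
eef_pos: [458.4, 174.4, 154.7]
tcp_rot: [3.141, -0.001, 0.911]
contact_force: [1.8, 0.9, -0.5]
opening: 0.457
grasp_force: 30.8
```

play_rows(
  dp=[
    [-0.25,0.9,0],
    [-0.5,1.7,0],
    [-0.75,2.5,0],
    [-1.0,3.3,0],
    [-1.2,4.0,0],
  ],
  rot=[
    [0,0,0],
    [0,0,0],
    [0,0,0],
    [0,0,0],
    [0,0,0],
  ],
)

```text
clock: 12.23
eef_pos: [555.3, 37.2, 154.5]
tcp_rot: [3.141, -0.0, 0.909]
contact_force: [-0.1, 1.3, -0.1]
opening: 0.452
grasp_force: 30.8
```

play_rows(
  dp=[
    [-0.2,0.7,0],
    [-0.4,1.4,0],
    [-0.6,2.1,0],
    [-0.8,2.6,0],
    [-0.8,2.72,0],
  ],
  rot=[
    [0,0,0],
    [0,0,0],
    [0,0,0],
    [0,0,0],
    [0,0,0],
  ],
)

```text
clock: 12.65
eef_pos: [622.1, -55.8, 154.4]
tcp_rot: [3.14, -0.0, 0.907]
contact_force: [-0.5, 0.4, -0.4]
opening: 0.46
grasp_force: 30.8
```

play_rows(
  dp=[
    [0,0,0],
    [0,0,0.2],
    [0,0,0.5],
    [0,0,0.8],
    [0,0,0.8],
  ],
  rot=[
    [0,0,0],
    [0,0,0],
    [0,0,0],
    [0,0,0],
    [0,0,0],
  ],
)

```text
clock: 13.07
eef_pos: [618.0, -51.8, 118.7]
tcp_rot: [-3.137, 0.003, 0.91]
contact_force: [-0.6, -0.3, -0.8]
opening: 0.458
grasp_force: 30.8
```

Run:
```python
from h import *
f,s=wrist("w6"); print(s["clock"],s["eef_pos"],s["tcp_rot"],s["opening"],s["contact_force"])
print(rel(s,[620.8,-52.5,60],s["tcp_rot"][2]))
```

```text
13.0667 [617.99064538 -51.80765008 118.71712836] [-3.13731040e+00  2.67497673e-03  9.10284953e-01] 0.45767270463256565 [-0.56449834 -0.33584777 -0.80663753]
(array([0.033, 0.072, 1.468]), array([-0.04,  0.03, -0.  ]))
```

View pics/w6.png

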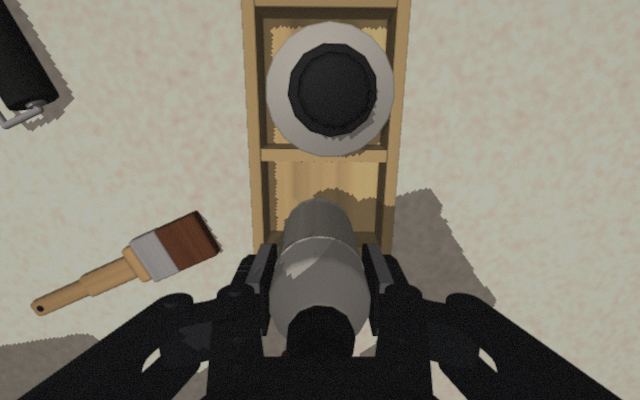

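The small bottle hangs over the narrow bay at columns 285 to 355, between walls at about 265 and 385, so it's clear. Lowering.

play_rows(
  dp=[
    [0.03,0.07,0.3],
    [0.03,0.07,0.7],
    [0.03,0.07,1.1],
    [0.03,0.07,1.3],
    [0.03,0.07,1.3],
  ],
  rot=[
    [0,0,0],
    [0,0,0],
    [0,0,0],
    [0,0,0],
    [0,0,0],
  ],
)

```text
clock: 13.53
eef_pos: [622.2, -53.4, 67.9]
tcp_rot: [-3.139, 0.002, 0.909]
contact_force: [-0.9, 0.2, -0.1]
opening: 0.456
grasp_force: 30.8
```

play_rows(
  dp=[
    [0,0,0.03],
    [0,0,0.06],
    [0,0,0.09],
    [0,0,0.12],
    [0,0,0.12],
  ],
  rot=[
    [0,0,0],
    [0,0,0],
    [0,0,0],
    [0,0,0],
    [0,0,0],
  ],
)

```text
clock: 13.95
eef_pos: [623.7, -53.7, 65.6]
tcp_rot: [3.141, -0.0, 0.909]
contact_force: [-0.3, -0.2, -0.4]
opening: 0.452
grasp_force: 30.8
```

play_rows(
  dp=[
    [0,0,0.02],
    [0,0,0.04],
    [0,0,0.04],
  ],
  rot=[
    [0,0,0],
    [0,0,0],
    [0,0,0],
  ],
)

```text
clock: 14.2
eef_pos: [623.5, -53.7, 63.7]
tcp_rot: [3.142, 0.0, 0.909]
contact_force: [-1.1, 0.9, -1.1]
opening: 0.458
grasp_force: 30.8
```

play_rows(
  dp=[
    [0,0,0.03],
    [0,0,0.06],
    [0,0,0.09],
    [0,0,0.09],
  ],
  rot=[
    [0,0,0],
    [0,0,0],
    [0,0,0],
    [0,0,0],
  ],
)

```text
clock: 14.53
eef_pos: [623.3, -53.6, 59.8]
tcp_rot: [-3.141, 0.0, 0.909]
contact_force: [-0.4, 0.5, -0.8]
opening: 0.458
grasp_force: 30.8
```

play_rows(
  dp=[
    [0,0,0.02],
    [0,0,0.04],
    [0,0,0.04],
  ],
  rot=[
    [0,0,0],
    [0,0,0],
    [0,0,0],
  ],
)

```text
clock: 14.78
eef_pos: [623.6, -53.6, 59.1]
tcp_rot: [3.142, -0.0, 0.909]
contact_force: [-3.6, 0.8, 6.5]
opening: 0.454
grasp_force: 31.5
```

play_rows(
  dp=[
    [0,0,-0.03],
    [0,0,-0.04],
    [0,0,-0.04],
    [0,0,-0.04],
    [0,0,-0.04],
  ],
  rot=[
    [0,0,0],
    [0,0,0],
    [0,0,0],
    [0,0,0],
    [0,0,0],
  ],
  fingers=0.75,
)

```text
clock: 15.2
eef_pos: [623.5, -53.7, 60.0]
tcp_rot: [-3.142, 0.0, 0.909]
contact_force: [-0.2, -0.6, -0.0]
opening: 0.75
grasp_force: 0.0
```

play_rows(
  dp=[
    [0,0,-0.3],
    [0,0,-0.9],
    [0,0,-1.8],
    [0,0,-2.7],
    [0,0,-3.6],
  ],
  rot=[
    [0,0,0],
    [0,0,0],
    [0,0,0],
    [0,0,0],
    [0,0,0],
  ],
)

```text
clock: 15.62
eef_pos: [623.1, -53.7, 206.3]
tcp_rot: [-3.141, 0.0, 0.909]
contact_force: [1.1, -0.4, 0.5]
opening: 0.751
grasp_force: 0.0
```

play_rows(
  dp=[
    [-0.6,-0.2,0],
    [-1.2,-0.5,0],
    [-1.9,-0.75,0],
    [-2.6,-1.05,0],
    [-3.3,-1.3,0],
  ],
  rot=[
    [0,0,0],
    [0,0,0],
    [0,0,0],
    [0,0,0],
    [0,0,0],
  ],
)

```text
clock: 16.03
eef_pos: [500.0, -126.2, 204.9]
tcp_rot: [3.141, -0.0, 0.91]
contact_force: [0.6, -0.2, -0.6]
opening: 0.751
grasp_force: 0.0
```

play_rows(
  dp=[
    [-0.6,-0.2,0],
    [-1.1,-0.4,0],
    [-1.4,-0.58,0],
    [-1.4,-0.58,0],
    [-1.4,-0.58,0],
  ],
  rot=[
    [0,0,1.1],
    [0,0,2.3],
    [0,0,3.4],
    [0,0,4.6],
    [0,0,5.7],
  ],
)

```text
clock: 16.45
eef_pos: [447.9, -156.3, 205.1]
tcp_rot: [3.141, -0.001, 0.305]
contact_force: [0.8, -0.0, -0.6]
opening: 0.745
grasp_force: 0.0
```

play_rows(
  dp=[
    [0,0,0],
    [0,0,0],
    [0,0,0],
    [0,0,0],
    [0,0,0],
  ],
  rot=[
    [0,0,1.1],
    [0,0,2.2],
    [0,0,3.3],
    [0,0,4.15],
    [0,0,4.15],
  ],
)

```text
clock: 16.87
eef_pos: [448.7, -155.9, 204.9]
tcp_rot: [3.141, -0.001, -0.126]
contact_force: [0.1, 0.1, -0.3]
opening: 0.754
grasp_force: 0.0
```

Run:
```python
from h import *
f,s=wrist("w7"); print(s["clock"],s["eef_pos"],s["tcp_rot"],s["qpos"].round(2),s["opening"])
print(proj(f,[[449,-155,6],[537,-165,6],[363,-144,6]]).round())
```

```text
16.8667 [ 448.73804419 -155.87104908  204.91375283] [ 3.14143221e+00 -8.48633116e-04 -1.26399008e-01] [-0.34  0.15  1.97  0.    1.02  1.36] 0.7535970510461525
[[318. 171.]
 [317.  81.]
 [318. 247.]]
```

View pics/w7.png

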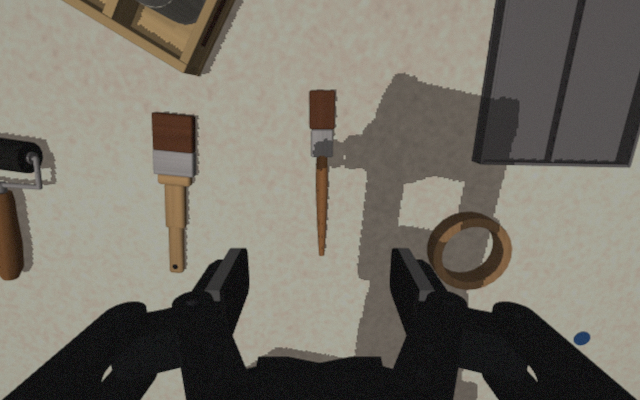

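The flat brush runs from its bristle tip (322,90) to its handle end (321,255). The wide brush runs from (174,112) to (176,272), and the tray's near corners are at (472,162) and (628,165).

Run:
```python
from h import *
from rig import telemetry
f=pickle.load(open("w7.pkl","rb")); s=telemetry.sense()
for n,a in [("flat",[(322,90),(321,255)]),("wide",[(174,112),(176,272)])]:
    w=onplane(f,a,6); d=w[0]-w[1]; c=w.mean(0); print(n,c.round(1),np.linalg.norm(d),np.degrees(np.arctan2(d[1],d[0])))
    if n=="flat": print(rel(s,[c[0],c[1],6],np.arctan2(d[1],d[0])))
w=onplane(f,[(473,163),(632,165)],20); d=w[1]-w[0]; print("tray near edge",w.round(),np.linalg.norm(d),np.degrees(np.arctan2(d[1],d[0]))+90)
a=np.arctan2(d[1],d[0])+np.pi/2; print("tray centre",w.mean(0)+105*np.array([np.cos(a),np.sin(a),0]))
```

```text
flat [ 440.5 -157.3    6. ] 176.17060268227462 -7.475841404088535
(array([-0.203,  0.06 ,  4.969]), array([ 0.  , -0.01,  0.09]))
wide [4.393e+02 1.000e-01 6.000e+00] 177.76514692447466 -13.51273282799049
tray near edge [[ 440. -309.   20.]
 [ 418. -465.   20.]] 158.1995065322156 -7.979449021983342
tray centre [ 533.18867376 -401.52814096   20.        ]
```

play_rows(
  dp=[
    [-0.2,0.06,0.4],
    [-0.2,0.06,1.2],
    [-0.2,0.06,2.1],
    [-0.2,0.06,3.0],
    [-0.2,0.06,3.8],
  ],
  rot=[
    [0,0,0],
    [0,0,0.1],
    [0,0,0.1],
    [0,0,0.1],
    [0,0,0.1],
  ],
  fingers=0.45,
)

```text
clock: 17.33
eef_pos: [440.3, -157.2, 51.0]
tcp_rot: [3.141, -0.001, -0.129]
contact_force: [-0.5, -0.9, -1.0]
opening: 0.452
grasp_force: 0.0
```

play_rows(
  dp=[
    [0,0,0.5],
    [0,0,0.9],
    [0,0,1.1],
    [0,0,1.1],
    [0,0,1.1],
  ],
  rot=[
    [0,0,0],
    [0,0,0],
    [0,0,0],
    [0,0,0],
    [0,0,0],
  ],
)

```text
clock: 17.75
eef_pos: [440.7, -157.3, 8.5]
tcp_rot: [-3.142, 0.0, -0.131]
contact_force: [-0.9, -0.0, -0.1]
opening: 0.448
grasp_force: 0.0
```

play_rows(
  dp=[
    [0,0,0.06],
    [0,0,0.1],
    [0,0,0.1],
  ],
  rot=[
    [0,0,0],
    [0,0,0],
    [0,0,0],
  ],
)

```text
clock: 18.0
eef_pos: [440.9, -157.4, 4.7]
tcp_rot: [3.141, -0.001, -0.132]
contact_force: [0.0, 0.2, -0.8]
opening: 0.448
grasp_force: 0.0
```

play_rows(
  dp=[
    [0,0,0],
    [0,0,0],
    [0,0,0],
    [0,0,0],
    [0,0,0],
  ],
  rot=[
    [0,0,0],
    [0,0,0],
    [0,0,0],
    [0,0,0],
    [0,0,0],
  ],
  fingers=0.0,
  grip_force=35,
)

```text
clock: 18.42
eef_pos: [440.7, -157.3, 4.4]
tcp_rot: [3.142, -0.0, -0.133]
contact_force: [-0.8, 0.4, 5.8]
opening: 0.125
grasp_force: 35.9
```

play_rows(
  dp=[
    [0,0,0],
    [0,0,0],
    [0,0,0],
  ],
  rot=[
    [0,0,0],
    [0,0,0],
    [0,0,0],
  ],
)

```text
clock: 18.67
eef_pos: [440.6, -157.3, 4.4]
tcp_rot: [3.142, -0.0, -0.133]
contact_force: [-0.5, 0.8, 6.5]
opening: 0.13
grasp_force: 35.9
```

play_rows(
  dp=[
    [0,0,-0.3],
    [0,0,-0.8],
    [0,0,-1.5],
    [0,0,-2.0],
    [0,0,-2.0],
  ],
  rot=[
    [0,0,0],
    [0,0,0],
    [0,0,0],
    [0,0,0],
    [0,0,0],
  ],
)

```text
clock: 19.08
eef_pos: [442.5, -158.0, 87.3]
tcp_rot: [3.14, -0.005, -0.133]
contact_force: [0.6, -0.3, -0.1]
opening: 0.123
grasp_force: 35.2
```

Run:
```python
from h import *
f,s=wrist("w8"); print(s["clock"],s["eef_pos"],s["tcp_rot"],s["opening"],s["contact_force"])
a=np.radians(-7.8); y=np.array([-np.sin(a),np.cos(a)]); c=np.array([535,-401.3])
for k in (36,-36): p=c+k*y; print(p.round(), rel(s,[p[0],p[1],90],a))
```

```text
19.0833 [ 442.52740554 -157.98072307   87.30217494] [ 3.1404589  -0.00524064 -0.13279481] 0.1226813987127181 [ 0.55198608 -0.29020757 -0.05997485]
[ 540. -366.] (array([ 3.1  ,  4.823, -0.046]), array([ 0.01, -0.05,  0.03]))
[ 530. -437.] (array([ 3.094,  6.623, -0.044]), array([ 0.01, -0.05,  0.03]))
```

View pics/w8.png

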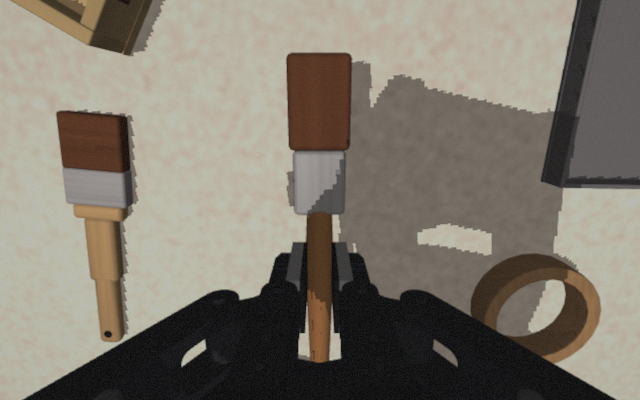

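The brush is held level at (319,130 to 330), bristles ahead. It goes to the far lane.

play_rows(
  dp=[
    [0.25,0.5,0],
    [0.6,1.2,0],
    [0.95,2.0,0],
    [1.35,2.8,0],
    [1.7,3.6,0],
  ],
  rot=[
    [0,0,0],
    [0,0,0],
    [0,0,0],
    [0,0,0],
    [0,0,0],
  ],
)

```text
clock: 19.55
eef_pos: [488.6, -310.1, 82.6]
tcp_rot: [-3.141, 0.001, -0.132]
contact_force: [0.0, 0.5, -0.1]
opening: 0.124
grasp_force: 35.2
```

play_rows(
  dp=[
    [0.4,0.8,0],
    [0.8,1.7,0],
    [1.2,2.5,0],
    [1.4,3.0,0],
    [1.4,3.0,0],
  ],
  rot=[
    [0,0,0],
    [0,0,0],
    [0,0,0],
    [0,0,0],
    [0,0,0],
  ],
)

```text
clock: 19.97
eef_pos: [528.8, -439.4, 82.3]
tcp_rot: [3.14, -0.001, -0.135]
contact_force: [-0.0, 0.8, -0.1]
opening: 0.127
grasp_force: 35.2
```

play_rows(
  dp=[
    [0,0,0],
    [0,0,0],
  ],
  rot=[
    [0,0,0],
    [0,0,0],
  ],
)

```text
clock: 20.13
eef_pos: [527.3, -434.0, 82.3]
tcp_rot: [-3.14, 0.003, -0.133]
contact_force: [0.4, -0.8, 0.4]
opening: 0.129
grasp_force: 35.2
```

Run:
```python
from h import *
f,s=wrist("w9"); print(s["clock"],s["eef_pos"],s["tcp_rot"],s["opening"],s["contact_force"])
a=np.radians(-7.8); c=np.array([535,-401.3]); R=np.array([[np.cos(a),-np.sin(a)],[np.sin(a),np.cos(a)]])
for z,P in ((20,[(105,75),(105,-75)]),(14,[(102,0)])): print([ (*p,proj(f,[*(c+R@p),z])[0].round()) for p in P])
p=c+R@(0,-36); print(rel(s,[*p,8],a))
```

```text
20.1333 [ 527.25025214 -434.01020159   82.33735371] [-3.13973756e+00  2.55965604e-03 -1.33011681e-01] 0.12856901511188318 [ 0.42352568 -0.76942175  0.43428277]
[(105, 75, array([125.,  29.])), (105, -75, array([394.,  30.]))]
[(102, 0, array([262.,  37.]))]
(array([0.086, 0.067, 1.858]), array([-0.02,  0.02,  0.03]))
```

View pics/w9.png

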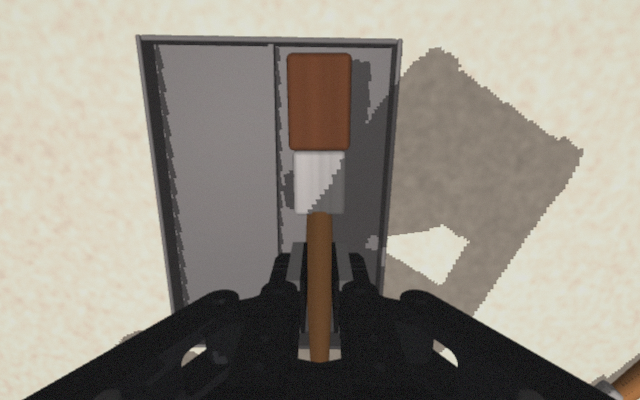

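The tray's far corners are at (137,37) and (402,40). That puts it about 5 mm nearer and 5.5 mm further right than predicted, so the centre is about (529.5,-406). I'll correct and lower.

play_rows(
  dp=[
    [-0.03,0.2,0.2],
    [-0.03,0.2,0.6],
    [-0.03,0.2,1.1],
    [-0.03,0.2,1.5],
    [-0.03,0.2,1.7],
  ],
  rot=[
    [0,0,0],
    [0,0,0],
    [0,0,0],
    [0,0,0],
    [0,0,0],
  ],
)

```text
clock: 20.6
eef_pos: [524.8, -441.7, 13.5]
tcp_rot: [-3.14, 0.003, -0.132]
contact_force: [-0.3, 0.4, -0.4]
opening: 0.125
grasp_force: 35.2
```

play_rows(
  dp=[
    [0,0,0],
    [0,0,0.04],
    [0,0,0.08],
    [0,0,0.1],
    [0,0,0.1],
  ],
  rot=[
    [0,0,0],
    [0,0,0],
    [0,0,0],
    [0,0,0],
    [0,0,0],
  ],
)

```text
clock: 21.02
eef_pos: [526.5, -443.4, 12.8]
tcp_rot: [3.141, -0.001, -0.133]
contact_force: [-0.7, 0.7, 0.2]
opening: 0.126
grasp_force: 35.2
```

play_rows(
  dp=[
    [0,0,0.04],
    [0,0,0.08],
    [0,0,0.12],
    [0,0,0.12],
  ],
  rot=[
    [0,0,0],
    [0,0,0],
    [0,0,0],
    [0,0,0],
  ],
)

```text
clock: 21.35
eef_pos: [526.3, -443.2, 7.6]
tcp_rot: [3.141, -0.0, -0.133]
contact_force: [-0.5, 0.5, 2.9]
opening: 0.127
grasp_force: 35.5
```

play_rows(
  dp=[
    [0,0,0.02],
    [0,0,0.02],
  ],
  rot=[
    [0,0,0],
    [0,0,0],
  ],
)

```text
clock: 21.52
eef_pos: [526.3, -443.2, 7.4]
tcp_rot: [3.141, -0.0, -0.133]
contact_force: [-1.8, 0.8, 8.6]
opening: 0.126
grasp_force: 36.1
```

play_rows(
  dp=[
    [0,0,-0.03],
    [0,0,-0.03],
    [0,0,-0.03],
    [0,0,-0.03],
    [0,0,-0.03],
  ],
  rot=[
    [0,0,0],
    [0,0,0],
    [0,0,0],
    [0,0,0],
    [0,0,0],
  ],
  fingers=0.35,
)

```text
clock: 21.93
eef_pos: [526.0, -443.0, 7.4]
tcp_rot: [-3.141, 0.0, -0.133]
contact_force: [0.5, 0.3, -0.5]
opening: 0.347
grasp_force: 0.0
```

play_rows(
  dp=[
    [0,0,-0.2],
    [0,0,-0.7],
    [0,0,-1.5],
    [0,0,-2.4],
    [0,0,-3.3],
  ],
  rot=[
    [0,0,0],
    [0,0,0],
    [0,0,0],
    [0,0,0],
    [0,0,0],
  ],
)

```text
clock: 22.35
eef_pos: [525.7, -442.7, 141.1]
tcp_rot: [-3.141, 0.001, -0.133]
contact_force: [0.4, -1.4, 1.0]
opening: 0.348
grasp_force: 0.0
```

Run:
```python
from h import *
f,s=wrist("w10"); print(s["clock"],s["eef_pos"])
m=cv2.inRange(cv2.cvtColor(f["color"],cv2.COLOR_RGB2HSV),(0,80,30),(20,255,255)); m[:,:260]=0;m[:,400:]=0
for c in cv2.findContours(m,0,1)[0]:
    if cv2.contourArea(c)>100: print(cv2.boundingRect(c))
```

```text
22.35 [ 525.73549122 -442.73073552  141.1130623 ]
(313, 159, 15, 123)
(304, 75, 32, 50)
```

play_rows(
  dp=[
    [-0.2,-0.6,-0.1],
    [-0.4,-1.3,-0.3],
    [-0.7,-2.1,-0.6],
    [-1.0,-3.0,-0.9],
    [-1.3,-3.9,-1.2],
  ],
  rot=[
    [0,0,0],
    [0,0,0],
    [0,0,0],
    [0,0,0],
    [0,0,0],
  ],
  fingers=0.6,
)

```text
clock: 22.82
eef_pos: [494.6, -280.3, 188.3]
tcp_rot: [3.142, -0.0, -0.134]
contact_force: [0.9, 0.2, 0.2]
opening: 0.6
grasp_force: 0.0
```

play_rows(
  dp=[
    [-0.3,-0.9,0],
    [-0.6,-1.8,0],
    [-0.9,-2.7,0],
    [-1.2,-3.5,0],
    [-1.4,-4.2,0],
  ],
  rot=[
    [0,0,0],
    [0,0,0],
    [0,0,0],
    [0,0,0],
    [0,0,0],
  ],
)

```text
clock: 23.23
eef_pos: [460.8, -105.6, 188.1]
tcp_rot: [-3.141, -0.0, -0.133]
contact_force: [0.7, 0.4, -0.4]
opening: 0.6
grasp_force: 0.0
```

play_rows(
  dp=[
    [-0.3,-0.8,0],
    [-0.6,-1.6,0],
    [-0.85,-2.3,0],
    [-0.85,-2.6,0],
    [-0.85,-2.6,0],
  ],
  rot=[
    [0,0,0.5],
    [0,0,0.9],
    [0,0,0.9],
    [0,0,0.9],
    [0,0,0.9],
  ],
)

```text
clock: 23.65
eef_pos: [442.0, 2.1, 188.2]
tcp_rot: [-3.141, -0.001, -0.224]
contact_force: [0.3, -0.9, 0.4]
opening: 0.599
grasp_force: 0.0
```

Run:
```python
from h import *
f,s=wrist("w11"); print(s["clock"],s["eef_pos"],s["tcp_rot"],s["opening"])
hsv=cv2.cvtColor(f["color"],cv2.COLOR_RGB2HSV); m=((hsv[...,1]>85)).astype(np.uint8)*255; m[:,:240]=0;m[:,400:]=0;m[270:]=0
for c in cv2.findContours(m,0,1)[0]:
    if cv2.contourArea(c)>150:
        (cx,cy),wh,an=cv2.minAreaRect(c); print(cv2.boundingRect(c),(cx,cy),wh,an)
```

```text
23.65 [441.96011066   2.07412091 188.23293104] [-3.14083015e+00 -9.44747255e-04 -2.24354102e-01] 0.5986238603291218
(306, 152, 34, 105) (322.5, 204.0) (104.0, 33.0) 90.0
(302, 84, 43, 41) (323.0, 104.0) (40.0, 42.0) 90.0
(276, 0, 92, 39) (321.5, 19.0) (38.0, 91.0) 90.0
```

View pics/w11.png

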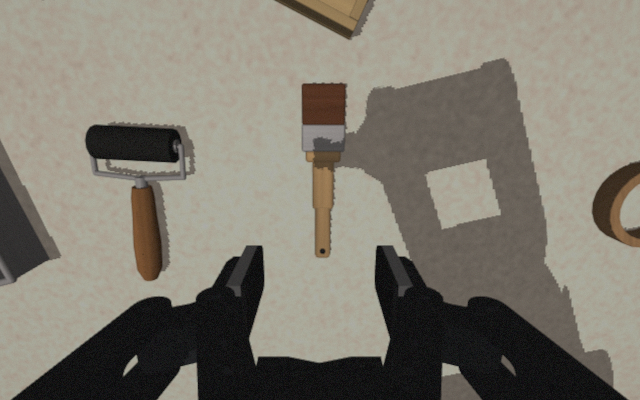

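The wide brush runs from (323,84) to (322,257), in line with the tool. The roller is also in view, with its drum at (135,142), neck at (140,182) and handle end at (149,280).

Run:
```python
from h import *
from rig import telemetry
f=pickle.load(open("w11.pkl","rb")); s=telemetry.sense()
w=onplane(f,[(323.5,84),(322.5,257)],6); d=w[0]-w[1]; c=w.mean(0); a=np.arctan2(d[1],d[0]); print(c,np.linalg.norm(d),np.degrees(a),rel(s,[c[0],c[1],4],a))
w=onplane(f,[(135,142),(149,280),(140,182)],16); d=w[0]-w[1]; print("roller",w.round(),np.linalg.norm(d),np.degrees(np.arctan2(d[1],d[0])))
```

```text
[438.47107994  -1.01272977   6.        ] 175.20027523136605 -13.000424895847338 (array([-0.087,  0.067,  4.605]), array([-0.  , -0.01,  0.02]))
roller [[513. 163.  16.]
 [373. 203.  16.]
 [475. 173.  16.]] 145.46028727423692 -15.920461844405569
```

play_rows(
  dp=[
    [-0.09,0.07,0.4],
    [-0.09,0.07,1.2],
    [-0.09,0.07,2.1],
    [-0.09,0.07,3.0],
    [-0.09,0.07,3.8],
  ],
  rot=[
    [0,0,0],
    [0,0,0],
    [0,0,0],
    [0,0,0],
    [0,0,0],
  ],
)

```text
clock: 24.12
eef_pos: [438.1, -3.1, 34.3]
tcp_rot: [3.142, -0.001, -0.228]
contact_force: [0.4, 0.1, 0.2]
opening: 0.597
grasp_force: 0.0
```

play_rows(
  dp=[
    [0,0,0.4],
    [0,0,0.6],
    [0,0,0.7],
    [0,0,0.7],
    [0,0,0.7],
  ],
  rot=[
    [0,0,0],
    [0,0,0],
    [0,0,0],
    [0,0,0],
    [0,0,0],
  ],
)

```text
clock: 24.53
eef_pos: [438.8, -2.3, 8.5]
tcp_rot: [-3.141, -0.001, -0.227]
contact_force: [0.8, -0.1, -0.2]
opening: 0.601
grasp_force: 0.0
```

play_rows(
  dp=[
    [0,0,0.06],
    [0,0,0.1],
    [0,0,0.1],
  ],
  rot=[
    [0,0,0],
    [0,0,0],
    [0,0,0],
  ],
)

```text
clock: 24.78
eef_pos: [438.4, -2.0, 4.2]
tcp_rot: [-3.141, -0.001, -0.227]
contact_force: [0.1, -0.7, 0.4]
opening: 0.599
grasp_force: 0.0
```

play_rows(
  dp=[
    [0,0,0],
    [0,0,0],
    [0,0,0],
    [0,0,0],
    [0,0,0],
  ],
  rot=[
    [0,0,0],
    [0,0,0],
    [0,0,0],
    [0,0,0],
    [0,0,0],
  ],
  fingers=0.0,
  grip_force=35,
)

```text
clock: 25.2
eef_pos: [438.1, -1.9, 4.1]
tcp_rot: [-3.142, -0.0, -0.227]
contact_force: [-1.1, -0.4, 6.6]
opening: 0.234
grasp_force: 34.0
```

play_rows(
  dp=[
    [0,0,0],
    [0,0,0],
    [0,0,0],
  ],
  rot=[
    [0,0,0],
    [0,0,0],
    [0,0,0],
  ],
)

```text
clock: 25.45
eef_pos: [438.1, -1.9, 4.1]
tcp_rot: [-3.142, -0.0, -0.227]
contact_force: [-1.4, -0.7, 6.9]
opening: 0.233
grasp_force: 34.0
```

play_rows(
  dp=[
    [0,0,-0.3],
    [0,0,-0.8],
    [0,0,-1.5],
    [0,0,-2.1],
    [0,0,-2.1],
  ],
  rot=[
    [0,0,0],
    [0,0,0],
    [0,0,0],
    [0,0,0],
    [0,0,0],
  ],
)

```text
clock: 25.87
eef_pos: [440.3, -1.9, 91.3]
tcp_rot: [-3.14, -0.006, -0.227]
contact_force: [1.6, 0.6, -0.9]
opening: 0.231
grasp_force: 35.1
```

play_rows(
  dp=[
    [0.25,0.5,0],
    [0.6,1.2,0],
    [1.0,2.0,0],
    [1.45,2.8,0],
    [1.9,3.6,0],
  ],
  rot=[
    [0,0,0],
    [0,0,0],
    [0,0,0],
    [0,0,0],
    [0,0,0],
  ],
)

```text
clock: 26.28
eef_pos: [479.4, -160.8, 87.2]
tcp_rot: [-3.141, 0.0, -0.226]
contact_force: [0.6, 0.0, -0.5]
opening: 0.232
grasp_force: 35.1
```

play_rows(
  dp=[
    [0.4,0.8,0],
    [0.9,1.7,0],
    [1.3,2.5,0],
    [1.7,3.3,0],
    [2.0,4.0,0],
  ],
  rot=[
    [0,0,0],
    [0,0,0],
    [0,0,0],
    [0,0,0],
    [0,0,0],
  ],
)

```text
clock: 26.7
eef_pos: [521.7, -335.6, 86.9]
tcp_rot: [3.142, 0.0, -0.228]
contact_force: [0.9, 0.8, -1.5]
opening: 0.229
grasp_force: 35.1
```

play_rows(
  dp=[
    [0.3,0.5,0],
    [0.5,0.82,0],
    [0.5,0.82,0],
    [0.5,0.82,0],
  ],
  rot=[
    [0,0,-0.4],
    [0,0,-0.85],
    [0,0,-0.85],
    [0,0,-0.85],
  ],
)

```text
clock: 27.03
eef_pos: [533.0, -369.8, 86.6]
tcp_rot: [-3.141, 0.001, -0.14]
contact_force: [0.1, 0.4, -1.2]
opening: 0.231
grasp_force: 35.1
```

Run:
```python
from h import *
f,s=wrist("w12"); print(s["clock"],s["eef_pos"],s["tcp_rot"],s["opening"],s["contact_force"])
a=np.radians(-7.8); c=np.array([529.5,-406]); R=np.array([[np.cos(a),-np.sin(a)],[np.sin(a),np.cos(a)]])
for z,P in ((20,[(105,75),(105,-75)]),(14,[(102,0)])): print([ (*p,proj(f,[*(c+R@p),z])[0].round()) for p in P])
p=c+R@(0,36); print(p,rel(s,[*p,8],a))
```

```text
27.0333 [ 533.01111575 -369.76624427   86.58389934] [-3.14084485e+00  1.20111669e-03 -1.40125292e-01] 0.23053899599600605 [ 0.13071545  0.37490343 -1.23143012]
[(105, 75, array([251.,  35.])), (105, -75, array([514.,  34.]))]
[(102, 0, array([380.,  42.]))]
[ 534.38576061 -370.33307774] (array([0.038, 0.011, 1.965]), array([-0.01,  0.01, -0.04]))
```

View pics/w12.png

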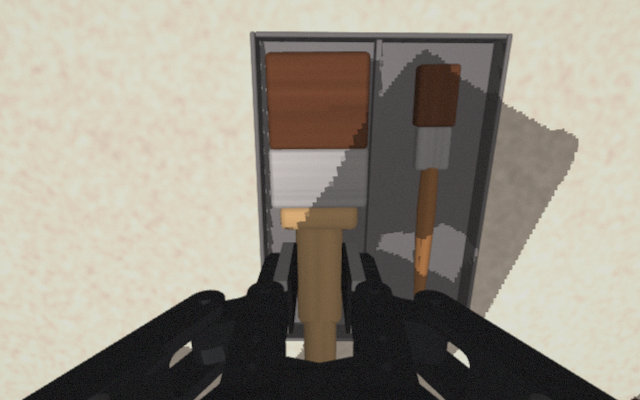

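The tray's far corners are at (251,34) and (511,36), as predicted. The flat brush lies in the right lane at (437,65 to 290), and the wide brush is centred over the left lane. Lowering.

play_rows(
  dp=[
    [0.03,0.01,0.2],
    [0.03,0.01,0.7],
    [0.03,0.01,1.2],
    [0.03,0.01,1.6],
    [0.03,0.01,1.8],
  ],
  rot=[
    [0,0,0],
    [0,0,0],
    [0,0,0],
    [0,0,0],
    [0,0,0],
  ],
)

```text
clock: 27.5
eef_pos: [533.3, -368.2, 13.1]
tcp_rot: [-3.14, 0.003, -0.138]
contact_force: [0.5, 1.0, -1.0]
opening: 0.229
grasp_force: 35.1
```

play_rows(
  dp=[
    [0,0,0],
    [0,0,0.03],
    [0,0,0.06],
    [0,0,0.06],
    [0,0,0.06],
  ],
  rot=[
    [0,0,0],
    [0,0,0],
    [0,0,0],
    [0,0,0],
    [0,0,0],
  ],
)

```text
clock: 27.92
eef_pos: [535.2, -370.6, 14.2]
tcp_rot: [3.141, -0.001, -0.138]
contact_force: [0.1, -0.2, 0.3]
opening: 0.231
grasp_force: 35.1
```

play_rows(
  dp=[
    [0,0,0.05],
    [0,0,0.1],
    [0,0,0.14],
    [0,0,0.14],
  ],
  rot=[
    [0,0,0],
    [0,0,0],
    [0,0,0],
    [0,0,0],
  ],
)

```text
clock: 28.25
eef_pos: [534.5, -370.2, 7.3]
tcp_rot: [-3.141, 0.0, -0.138]
contact_force: [0.0, 0.0, 0.2]
opening: 0.228
grasp_force: 35.1
```

play_rows(
  dp=[
    [0,0,0.02],
    [0,0,0.03],
    [0,0,0.03],
  ],
  rot=[
    [0,0,0],
    [0,0,0],
    [0,0,0],
  ],
)

```text
clock: 28.5
eef_pos: [534.6, -370.3, 7.2]
tcp_rot: [-3.141, 0.0, -0.138]
contact_force: [-3.3, 2.4, 7.4]
opening: 0.225
grasp_force: 36.0
```

play_rows(
  dp=[
    [0,0,-0.03],
    [0,0,-0.03],
    [0,0,-0.03],
    [0,0,-0.03],
    [0,0,-0.03],
  ],
  rot=[
    [0,0,0],
    [0,0,0],
    [0,0,0],
    [0,0,0],
    [0,0,0],
  ],
  fingers=0.38,
)

```text
clock: 28.92
eef_pos: [534.7, -370.3, 7.6]
tcp_rot: [-3.142, 0.0, -0.138]
contact_force: [1.0, 0.9, -0.5]
opening: 0.38
grasp_force: 0.0
```

play_rows(
  dp=[
    [0,0,-0.2],
    [0,0,-0.7],
    [0,0,-1.5],
    [0,0,-2.4],
    [0,0,-3.3],
  ],
  rot=[
    [0,0,0],
    [0,0,0],
    [0,0,0],
    [0,0,0],
    [0,0,0],
  ],
)

```text
clock: 29.33
eef_pos: [534.3, -370.0, 141.2]
tcp_rot: [-3.141, 0.001, -0.138]
contact_force: [0.9, -1.3, 1.2]
opening: 0.38
grasp_force: 0.0
```

play_rows(
  dp=[
    [-0.1,-0.5,-0.2],
    [-0.35,-1.2,-0.5],
    [-0.6,-2.0,-0.8],
    [-0.85,-2.9,-1.1],
    [-1.1,-3.8,-1.3],
  ],
  rot=[
    [0,0,0],
    [0,0,0],
    [0,0,0],
    [0,0,0],
    [0,0,0],
  ],
  fingers=0.6,
)

```text
clock: 29.75
eef_pos: [511.8, -212.6, 193.3]
tcp_rot: [3.141, -0.002, -0.139]
contact_force: [0.9, 0.6, -0.0]
opening: 0.599
grasp_force: 0.0
```

play_rows(
  dp=[
    [-0.25,-0.9,0],
    [-0.5,-1.8,0],
    [-0.75,-2.7,0],
    [-1.0,-3.6,0],
    [-1.3,-4.5,0],
  ],
  rot=[
    [0,0,0],
    [0,0,0],
    [0,0,0],
    [0,0,0],
    [0,0,0],
  ],
)

```text
clock: 30.17
eef_pos: [485.1, -26.7, 192.5]
tcp_rot: [-3.141, -0.001, -0.138]
contact_force: [0.5, 0.2, -0.1]
opening: 0.598
grasp_force: 0.0
```

play_rows(
  dp=[
    [-0.25,-0.9,0],
    [-0.5,-1.8,0],
    [-0.75,-2.7,0],
    [-1.0,-3.5,0],
    [-1.2,-4.2,0],
  ],
  rot=[
    [0,0,0],
    [0,0,0],
    [0,0,0],
    [0,0,0],
    [0,0,0],
  ],
)

```text
clock: 30.58
eef_pos: [460.2, 146.9, 192.4]
tcp_rot: [-3.141, -0.001, -0.137]
contact_force: [-0.5, -0.1, 0.2]
opening: 0.6
grasp_force: 0.0
```

play_rows(
  dp=[
    [-0.2,-0.5,0],
    [-0.26,-0.8,0],
    [-0.26,-0.8,0],
    [-0.26,-0.8,0],
  ],
  rot=[
    [0,0,0.6],
    [0,0,1.3],
    [0,0,1.3],
    [0,0,1.3],
  ],
)

```text
clock: 30.92
eef_pos: [454.9, 178.2, 192.1]
tcp_rot: [-3.142, -0.0, -0.271]
contact_force: [-0.4, -0.7, -0.1]
opening: 0.6
grasp_force: 0.0
```

Run:
```python
from h import *
f,s=wrist("w13"); print(s["clock"],s["eef_pos"],s["tcp_rot"],s["opening"])
hsv=cv2.cvtColor(f["color"],cv2.COLOR_RGB2HSV)
m=((hsv[...,1]>110)).astype(np.uint8)*255; m[:,:240]=0;m[:,400:]=0;m[300:]=0
for c in cv2.findContours(m,0,1)[0]:
    if cv2.contourArea(c)>150: r=cv2.minAreaRect(c); print("handle",r); b=cv2.boxPoints(r); print(b.round(), onplane(f,b,13).round(1))
gr=cv2.cvtColor(f["color"],cv2.COLOR_RGB2GRAY); d=(gr<45).astype(np.uint8); d[250:]=0; d=cv2.morphologyEx(d,cv2.MORPH_OPEN,np.ones((9,9)))
for c in cv2.findContours(d,0,1)[0]:
    if cv2.contourArea(c)>400: r=cv2.minAreaRect(c); print("dark",r, onplane(f,r[0],20).round(1), np.linalg.norm(np.diff(onplane(f,cv2.boxPoints(r),16)[:3],axis=0),axis=1))
```

```text
30.9167 [454.86632109 178.19070675 192.05608189] [-3.14156314e+00 -3.81629220e-04 -2.70582269e-01] 0.6003368793332373
handle ((318.5, 207.0), (96.0, 23.0), 90.0)
[[307. 159.]
 [330. 159.]
 [330. 255.]
 [307. 255.]] [[473.1 185.2  13. ]
 [467.1 163.7  13. ]
 [368.4 190.1  13. ]
 [374.9 213.5  13. ]]
dark ((319.0, 114.0), (34.0, 82.0), 90.0) [[511.1 162.5  20. ]] [74.90344611 30.57488286]
```

View pics/w13.png

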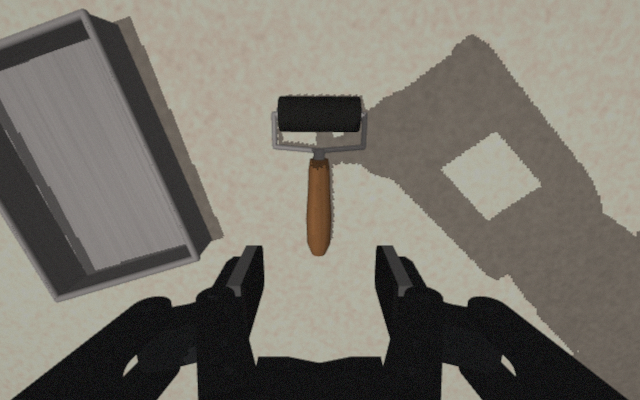

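The roller is in line with the tool: drum at (319,114), handle from (319,159) to (319,255). The pan rim's near corners are at (197,262) and (57,300), with its far right corner at (85,10).

play_rows(
  dp=[
    [-0.05,0,0.4],
    [-0.05,0,1.2],
    [-0.05,0,2.1],
    [-0.05,0,3.0],
    [-0.05,0,3.8],
  ],
  rot=[
    [0,0,0],
    [0,0,0],
    [0,0,0],
    [0,0,0],
    [0,0,0],
  ],
)

```text
clock: 31.38
eef_pos: [453.1, 177.1, 38.4]
tcp_rot: [-3.142, -0.0, -0.274]
contact_force: [0.6, -0.3, 0.4]
opening: 0.6
grasp_force: 0.0
```

play_rows(
  dp=[
    [0,0,0.4],
    [0,0,0.65],
    [0,0,0.75],
    [0,0,0.75],
    [0,0,0.75],
  ],
  rot=[
    [0,0,0],
    [0,0,0],
    [0,0,0],
    [0,0,0],
    [0,0,0],
  ],
)

```text
clock: 31.8
eef_pos: [453.9, 178.3, 10.6]
tcp_rot: [-3.141, -0.001, -0.274]
contact_force: [0.1, 1.1, 0.3]
opening: 0.602
grasp_force: 0.0
```

Run:
```python
from h import *
from rig import telemetry
s=telemetry.sense(); print(s["eef_pos"],s["tcp_rot"])
f=pickle.load(open("w13.pkl","rb"))
w=onplane(f,[(57,300),(197,262),(85,10)],49); print(w.round(1)); d=np.diff(w,axis=0); print(np.linalg.norm(d,axis=1),np.degrees(np.arctan2(d[:,1],d[:,0])),"centre",(w[0]+w[2])/2)
```

```text
[453.85097554 178.34066782  10.56955936] [-3.14084271e+00 -1.02499100e-03 -2.74229771e-01]
[[410.4 457.2  49. ]
 [412.2 309.7  49. ]
 [634.5 314.1  49. ]]
[147.44579368 222.35539421] [-89.29488876   1.14060205] centre [522.46743763 385.6487966   49.        ]
```

play_rows(
  dp=[
    [0,0,0.08],
    [0,0,0.13],
    [0,0,0.13],
  ],
  rot=[
    [0,0,0],
    [0,0,0],
    [0,0,0],
  ],
)

```text
clock: 32.05
eef_pos: [453.4, 178.6, 4.9]
tcp_rot: [-3.141, -0.001, -0.274]
contact_force: [-0.2, 0.2, -0.5]
opening: 0.602
grasp_force: 0.0
```

play_rows(
  dp=[
    [0,0,0],
    [0,0,0],
    [0,0,0],
    [0,0,0],
    [0,0,0],
  ],
  rot=[
    [0,0,0],
    [0,0,0],
    [0,0,0],
    [0,0,0],
    [0,0,0],
  ],
  fingers=0.0,
  grip_force=45,
)

```text
clock: 32.47
eef_pos: [453.2, 178.5, 4.9]
tcp_rot: [-3.141, -0.0, -0.274]
contact_force: [-0.8, -0.3, 4.9]
opening: 0.24
grasp_force: 43.7
```

play_rows(
  dp=[
    [0,0,0],
    [0,0,0],
    [0,0,0],
  ],
  rot=[
    [0,0,0],
    [0,0,0],
    [0,0,0],
  ],
)

```text
clock: 32.72
eef_pos: [453.2, 178.5, 4.9]
tcp_rot: [-3.141, -0.0, -0.274]
contact_force: [-0.6, -0.1, 6.2]
opening: 0.239
grasp_force: 43.7
```

play_rows(
  dp=[
    [0,0,-0.3],
    [0,0,-0.8],
    [0,0,-1.5],
    [0,0,-2.2],
    [0,0,-2.6],
  ],
  rot=[
    [0,0,0],
    [0,0,0],
    [0,0,0],
    [0,0,0],
    [0,0,0],
  ],
)

```text
clock: 33.13
eef_pos: [453.8, 178.8, 110.9]
tcp_rot: [-3.14, -0.002, -0.274]
contact_force: [0.9, 0.7, -1.4]
opening: 0.24
grasp_force: 44.5
```

play_rows(
  dp=[
    [0,0,0],
    [0,0,0],
  ],
  rot=[
    [0,0,0],
    [0,0,0],
  ],
)

```text
clock: 33.3
eef_pos: [453.5, 178.6, 109.1]
tcp_rot: [-3.14, -0.002, -0.274]
contact_force: [-0.3, -0.6, -2.8]
opening: 0.242
grasp_force: 44.5
```

Run:
```python
from h import *
f,s=wrist("w14"); print(s["clock"],s["eef_pos"],s["tcp_rot"],s["opening"],s["contact_force"])
print(rel(s,[525,386,112],0.018))
```

```text
33.3 [453.48850084 178.60917785 109.0739808 ] [-3.14039496e+00 -1.58877625e-03 -2.74091141e-01] 0.24171386419162272 [-0.30307377 -0.5611054  -2.79641224]
(array([ 0.318, -5.475, -0.066]), array([-0.01, -0.02, -2.79]))
```

play_rows(
  dp=[
    [0,-0.4,0],
    [0.05,-1.1,0],
    [0.1,-1.9,0],
    [0.15,-2.6,0],
    [0.2,-3.3,0],
  ],
  rot=[
    [0,0,0],
    [0,0,0],
    [0,0,0],
    [0,0,0],
    [0,0,0],
  ],
)

```text
clock: 33.77
eef_pos: [495.8, 304.1, 106.4]
tcp_rot: [3.139, 0.002, -0.274]
contact_force: [0.0, -0.2, -1.3]
opening: 0.243
grasp_force: 44.5
```

play_rows(
  dp=[
    [0.05,-0.7,0],
    [0.1,-1.4,0],
    [0.12,-1.9,0],
    [0.12,-2.18,0],
    [0.12,-2.18,0],
  ],
  rot=[
    [0,0,-0.7],
    [0,0,-1.4],
    [0,0,-2.1],
    [0,0,-2.8],
    [0,0,-2.8],
  ],
)

```text
clock: 34.18
eef_pos: [524.4, 387.7, 106.1]
tcp_rot: [3.141, 0.002, 0.024]
contact_force: [-0.4, 0.3, -1.8]
opening: 0.235
grasp_force: 44.5
```

play_rows(
  dp=[
    [0,0,0],
    [0,0,0],
  ],
  rot=[
    [0,0,0],
    [0,0,0],
  ],
)

```text
clock: 34.35
eef_pos: [523.6, 384.7, 106.9]
tcp_rot: [3.14, 0.002, 0.017]
contact_force: [0.6, -0.1, -1.8]
opening: 0.239
grasp_force: 44.5
```

Run:
```python
from h import *
f,s=wrist("w15"); print(s["clock"],s["eef_pos"],s["tcp_rot"],s["opening"],s["contact_force"])
c=np.array([524,386]); a=0.018; R=np.array([[np.cos(a),-np.sin(a)],[np.sin(a),np.cos(a)]])
for p in [(110,75),(110,-75)]: print(proj(f,[*(c+R@p),49])[0].round())
print(rel(s,[525,386,8],0.018))
```

```text
34.35 [523.64847844 384.70652093 106.91439774] [3.13967636e+00 2.38979233e-03 1.69003856e-02] 0.23872669854840364 [ 0.6113315  -0.09195129 -1.83495197]
[178.  24.]
[455.  23.]
(array([ 0.04 , -0.036,  2.473]), array([ 0.02,  0.02, -0.01]))
```

View pics/w15.png

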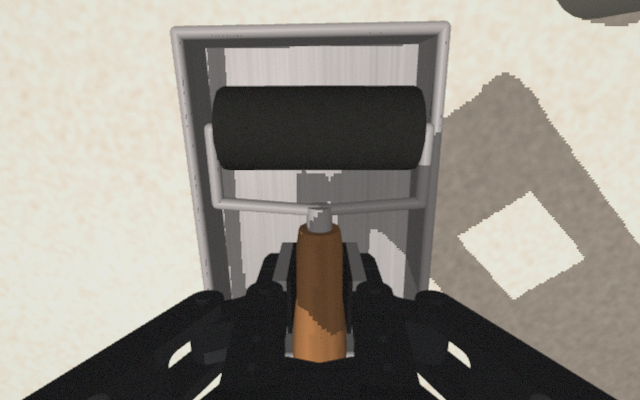

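The pan rim's far corners are at (172,28) and (449,23), about 3 mm left of prediction. The roller fits inside with room. I'll correct and lower.

play_rows(
  dp=[
    [0.04,-0.1,0.2],
    [0.04,-0.1,0.7],
    [0.04,-0.1,1.3],
    [0.04,-0.1,1.9],
    [0.04,-0.1,2.2],
  ],
  rot=[
    [0,0,0],
    [0,0,0],
    [0,0,0],
    [0,0,0],
    [0,0,0],
  ],
)

```text
clock: 34.82
eef_pos: [524.9, 388.5, 17.4]
tcp_rot: [3.14, 0.003, 0.018]
contact_force: [-0.9, -0.9, -1.6]
opening: 0.24
grasp_force: 44.5
```

play_rows(
  dp=[
    [0,0,0],
    [0,0,0.04],
    [0,0,0.08],
    [0,0,0.1],
    [0,0,0.1],
  ],
  rot=[
    [0,0,0],
    [0,0,0],
    [0,0,0],
    [0,0,0],
    [0,0,0],
  ],
)

```text
clock: 35.23
eef_pos: [526.8, 390.5, 17.5]
tcp_rot: [-3.141, -0.001, 0.019]
contact_force: [0.5, 0.1, -1.4]
opening: 0.239
grasp_force: 44.5
```

play_rows(
  dp=[
    [0,0,0.06],
    [0,0,0.12],
    [0,0,0.18],
    [0,0,0.22],
    [0,0,0.22],
  ],
  rot=[
    [0,0,0],
    [0,0,0],
    [0,0,0],
    [0,0,0],
    [0,0,0],
  ],
)

```text
clock: 35.65
eef_pos: [526.2, 390.0, 8.0]
tcp_rot: [3.142, 0.0, 0.019]
contact_force: [-0.8, 0.4, 2.4]
opening: 0.238
grasp_force: 44.9
```

play_rows(
  dp=[
    [0,0,0.02],
    [0,0,0.03],
    [0,0,0.03],
  ],
  rot=[
    [0,0,0],
    [0,0,0],
    [0,0,0],
  ],
)

```text
clock: 35.9
eef_pos: [526.3, 390.1, 7.8]
tcp_rot: [-3.142, 0.0, 0.019]
contact_force: [-5.2, -3.3, 13.6]
opening: 0.24
grasp_force: 45.8
```

Roller touching the pan floor. Release, lift away and check.

play_rows(
  dp=[
    [0,0,-0.04],
    [0,0,-0.04],
    [0,0,-0.04],
    [0,0,-0.04],
    [0,0,-0.04],
  ],
  rot=[
    [0,0,0],
    [0,0,0],
    [0,0,0],
    [0,0,0],
    [0,0,0],
  ],
  fingers=0.5,
)

```text
clock: 36.32
eef_pos: [526.1, 390.0, 7.8]
tcp_rot: [3.141, 0.0, 0.019]
contact_force: [0.6, -1.2, 0.1]
opening: 0.503
grasp_force: 0.0
```

play_rows(
  dp=[
    [0,0,-0.2],
    [0,0,-0.7],
    [0,0,-1.5],
    [0,0,-2.4],
    [0,0,-3.3],
  ],
  rot=[
    [0,0,0],
    [0,0,0],
    [0,0,0],
    [0,0,0],
    [0,0,0],
  ],
)

```text
clock: 36.73
eef_pos: [525.8, 389.7, 141.5]
tcp_rot: [3.141, 0.001, 0.019]
contact_force: [0.9, 0.1, -0.2]
opening: 0.501
grasp_force: 0.0
```

play_rows(
  dp=[
    [-0.3,0,-0.5],
    [-0.8,0,-1.2],
    [-1.3,0,-2.0],
    [-1.8,0,-2.5],
    [-1.8,0,-2.5],
  ],
  rot=[
    [0,0,0],
    [0,0,0],
    [0,0,0],
    [0,0,0],
    [0,0,0],
  ],
)

```text
clock: 37.15
eef_pos: [453.1, 389.9, 245.5]
tcp_rot: [-3.137, -0.004, 0.02]
contact_force: [0.2, 0.6, 0.2]
opening: 0.501
grasp_force: 0.0
```

play_rows(
  dp=[
    [0,0,0],
    [0,0,0],
    [0,0,0],
    [0,0,0],
    [0,0,0],
  ],
  rot=[
    [0,0,0],
    [0,0,0],
    [0,0,0],
    [0,0,0],
    [0,0,0],
  ],
)

```text
clock: 37.57
eef_pos: [454.4, 388.2, 238.9]
tcp_rot: [3.14, 0.001, 0.019]
contact_force: [-0.0, -0.5, -0.5]
opening: 0.496
grasp_force: 0.0
```

Run:
```python
from h import *
from rig import optics,telemetry
a=optics.grab_frame("top")["color"]; b=optics.grab_frame("scene")["color"]; w,_=wrist()
u=lambda i,k:cv2.resize(i,None,fx=k,fy=k,interpolation=cv2.INTER_CUBIC)
A=u(a[90:250,100:440],2.35); B=b[120:400,150:480]; W=cv2.resize(w["color"],(448,280))
out=np.zeros((A.shape[0]//1+0+200,800,3),np.uint8)
out[:376,:799]=A[:376,:799]; k=np.hstack([cv2.resize(B,(264,224)),cv2.resize(W,(358,224))]); out[376:376+200,:622]=k[:200]
cv2.imwrite("pics/final.png",out[...,::-1]); print(telemetry.sense()["qvel"].round(3))
```

```text
[ 0.002 -0.005 -0.    -0.001  0.002 -0.002]
```

View pics/final.png

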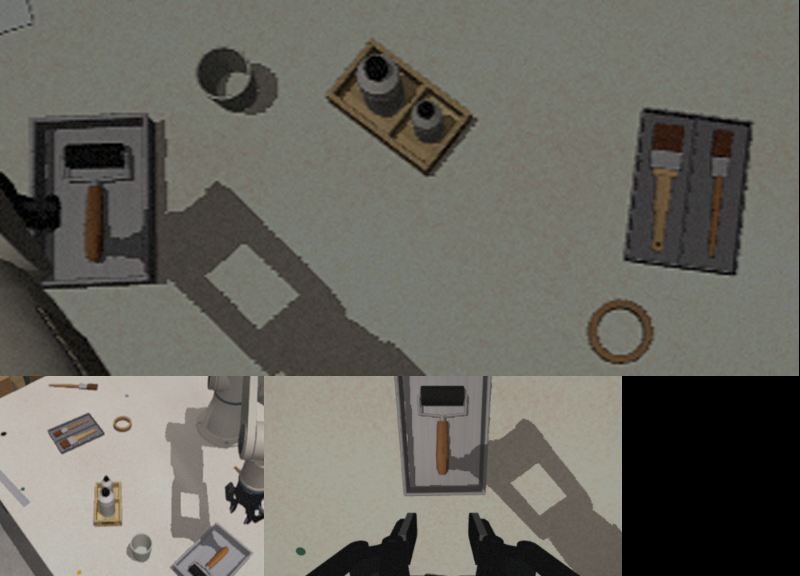

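Everything is in place. Both bottles stand in the carrier (376,70 and 426,110), one brush lies in each lane (665,185 and 718,190), and the roller is inside the pan (95,200). The cup and tape haven't moved, and the gripper is clear. Handing in.

```bash
python3 -c "
from rig import r
print(r.sign_off())"
```

```text
the job is handed in; nothing more can be done
None
```

I put both bottles, both brushes and the roller away in the order you asked, left the rinse cup and tape where they were, and handed the job in at about 38 s.

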